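Take the brushes out of the slip jar and cover it

TASK

Pack up the red slip: draw both brushes out of the jar, the one lying on top first, and lay each across the blue brush rest, down in a groove and level on both ridges. Then close the jar with its wooden cover, its plug down in the mouth and its rim flat all round. Leave the jar where it stands, and do not shift or tip the mug, the spray bottle or the glaze pot.

Things in the scene. Friction and masses are not known exactly. Their poses are not given: they have to be found in the camera images.
- jar: White open tub half full of red slip: 124 across, 104 high, inside 110 across, floor 5 up; 0.9 kg, loose. Origin at the centre of its underside, z up. Both brushes lean in it, bristles on the floor, handles out over the rim and crossing: the round one leans toward 42 degrees from the jar's +x (to +y), the flat one toward -36. A brush lifts out straight up.
- round_brush_mid (a point): Middle of the round brush, red handle, 194 long; on its centre line, 5.5 above its underside. +y runs from the bristles (y = -96) to the handle's end (+97). Handle 11 thick from y = -68 to 82, then tapering. 18 g, balanced at its middle. At first it leans 39 degrees from vertical, lying over the flat brush; y above about 28 is outside the jar.
- flat_brush_mid (a point): Middle of the flat brush, 188 long; on its centre line, 4 above its flat underside. +y runs from the bristles to the handle's end. Red handle 12 wide (x), 8 thick (z), y = -36 to 94; head 27 wide, 9 thick, y = -94 to -31. 30 g, balanced at y = -21. At first it leans 45 degrees from vertical, under the round brush; y above about 46 is outside the jar.
- brush_rest: Blue brush rest, fixed; base 92 (x) by 160 (y) by 8. Two wavy ridges 12 thick run along y at x = -36 and 36, each with round humps (43 high) at y = -62, 0 and 62 and between them two grooves, at y = -31 and 31, 33 wide, with a flat floor 34 high. A brush lies along x, either way round, in the same groove of both ridges. Origin: centre of the underside.
- cover_knob (a point): Knob of the loose wooden cover, on its axis, 42 above the cover's underside; z up. Disc 132 across, 8 thick, over a plug 100 across, 10 deep, on which it stands. Knob from 18 to 56 above the underside: 32 wide at 44, waist 20 wide at 26. 0.16 kg. When the disc lies on the jar's rim this point is 136 above the jar's underside.
- slip_mug: Bystander: red slipped mug with a handle, 74 by 106, 82 high, near the jar. Origin at the centre of its underside.
- sprayer: Bystander: white spray bottle with a blue head, 71 by 54, 176 high. Origin at the centre of its underside.
- glaze_pot: Bystander: small glaze pot, blue with a white cap, diameter 47, 60 high, beyond the brush rest. Origin at the centre of its underside.

How it is judged:
By the outcome, as a careful person would: the job done as asked, in the order asked, and still so for the second after the job is handed in, with the robot touching nothing.
It also fails if it takes over 72 s, if anything falls off the work surface, if the arm or the gripper's body presses on something with over 40 N, if the wrist force passes 120 N, or if a joint passes its speed limit or range.

ROBOT

A 6-joint arm with a two-finger parallel gripper is mounted at the origin on the work surface; the furniture and walls round the work are solid. World frame = base frame: x ahead of the robot, y to its left, z up, the work surface at z = 0. Lengths are in m, angles in degrees, forces in N, time in s.
With the tool pointing down it reaches from about 0.275 to 0.725 m from the base axis. Payload 5.6 kg.
Tool frame: the origin (TCP) lies between the finger pads; the fingertips stand 22 mm ahead of it and the grasp point (between the pads) lies 3 mm ahead of it; z points along the fingers, y is the line along which they close (so a half turn about z gives the same grasp; the last joint's range is limited). The gripper opens to 85 mm and grips with 20 to 120 N. Pads are 22 mm wide; open, the fingers measure 114 mm over their backs; the gripper's body (76 mm by 85 mm) begins 54 mm behind the grasp point. The pads swing forward as they close: fully open they stand 13 mm farther back than shut.
Start: joints at [85.806, 14.616, 6.199, 0, -81.583, -16.306], TCP at [0.193, 0.515, 0.253] pointing down, gripper open.
Joint ranges: [-168.99, 168.99], [-69.2, 112.95], [-62.41, 85.93], [-164.36, 98.24], [-168.68, -3.75], [-174.98, 174.98]. Speed limits (degrees/s): [147.25, 147.25, 180, 180, 180, 180].

INTERFACE

Orientations are given as [roll, pitch, yaw] about the fixed x, y, z axes, in that order (R = Rz(yaw) Ry(pitch) Rx(roll)).
In Python, from rig import env gives the robot as it stands.
- The arm moves only by the tool step_arm, never from a script. Its argument "increments" is a list of rows, each an object of numbers: "tx", "ty", "tz": the shift along the tool's x, y, z in m; "rx", "ry", "rz": the turn, a rotation vector about the tool's x, y, z in rad; "fingers": the gripper's target within -1 to 1 (fully open at 1, half-way at 0, shut at -1). In form: [{"tx": .., "ty": .., "tz": .., "rx": .., "ry": .., "rz": .., "fingers": ..}, ...]. A call has 1 to 12 rows; each row shifts and turns the commanded pose from where the row before left it, along the tool's axes as they then stand; what a row does not reach is not made up. A row lasts 1/10 s, in which the tool goes at most 50 mm and 8.59 degrees, less where a joint would pass 70% of its speed; a pose out of reach is approached as far as the arm can. A call with a gripper value outside its range is refused whole. The fingers move at their own pace and stop on an object; "newtons" is the grip in N (left out, the last holds). Time passes only in rows, so rows that do not move let the fingers close. It gives the time, the measured TCP pose, the force, the opening and the grip force at its end, in the units of the state.
- env.state(): the state, without advancing time (a new reading comes with each control period).
- env.capture(name): name is "side" or "top" or "wrist"; returns the picture (480x640x3 uint8, red, green, blue); there is no depth.
- env.get_calibration(name): a dict with "camera_matrix" (3x3 intrinsics, pixels), "dist" ([k1, k2, p1, p2, k3] as OpenCV has them; the pictures are not rectified), "rvec" (rotation vector, rad) and "tvec" (3), from world to camera coordinates, as OpenCV has them. Camera axes: x right, y down, z forward; pixel columns grow to the right and rows downward; lengths in m; the calibration is good to about 2 mm. A picture is of the moment at which its call begins: read the wrist's pose just before it. get_calibration takes no time and is no camera call; for the wrist camera it gives the pose at the moment of the call.
- env.close_job(): hands the job in; it is judged then, once.
Trained networks look in the newest picture that a camera, given by its name, has taken for a name from the list of things; names that differ only in an ending like _2 or _b are one class to them, and where a whole thing is asked for, a point or a joint stands for the part that bears it (a point fixed in the world has none). Each returns a list of dicts, best first, with "conf" (0 to 1); they miss things now and then, are a little off and sometimes report something else, mostly with a low value. They report only what shows in the picture. A call takes as long as a camera call.
- env.trace(thing, camera): "region" (480x640 bool, what is visible of it) and "box" ([left, top, width, height] in pixels, round what is visible of it).
The state is a dict: "time_s": time; "joints": joint angles; "joint_vel": joint speeds; "joint_torque": joint torques, N m; "eef_pos": TCP position; "orientation": TCP orientation; "wrist_force": force on the tool from outside, world axes, zero at the start; "torque": the same for the moment, N m; "grip_width": finger opening in m; "grip_force": force on a finger pad.
Only numpy, scipy, OpenCV 4.12 (cv2) and the standard library are available. Lean on these libraries where they do the work, as an engineer would, in place of code of your own. Each camera call takes 0.05 s, during which the arm holds its last target. There are 200 camera calls.

## Working session

There is one attempt and no reset: what is moved stays moved. The work goes in short steps, Python scripts to look and compute and a tool call to move; the robot and the scene stay as the last step left them, time stands still between calls to the robot, and variables do not carry over. Pictures are saved under pics/ and viewed, at most 10 in all, crops included, and the job is handed in when it is done.

Besides the shell and the picture viewer there is one more tool, called after ">>>" by a JSON object that holds its "op" and its "data". step_arm: Moves the arm, as the interface text tells. Its arguments: {"type":"object","properties":{"increments":{"type":"array","items":{"type":"object","properties":{"tx":{"type":"number"},"ty":{"type":"number"},"tz":{"type":"number"},"rx":{"type":"number"},"ry":{"type":"number"},"rz":{"type":"number"},"fingers":{"type":"number"}}}},"newtons":{"type":"number"}},"required":["increments"]}

```bash
ls; mkdir -p pics
cat > h.py <<'E'
import numpy as np, cv2
from rig import env
from scipy.spatial.transform import Rotation as R
def cal(n):
    c=env.get_calibration(n); return [np.array(c[k],float) for k in ("camera_matrix","dist","rvec","tvec")]
def ray(n,uv,c=None):
    K,d,r,t=c or cal(n); Rm=cv2.Rodrigues(r)[0]
    p=cv2.undistortPoints(np.array([[uv]],float),K,d)[0,0]
    v=Rm.T@np.array([p[0],p[1],1]); o=-Rm.T@t.ravel(); return o,v/np.linalg.norm(v)
def atz(n,uv,z,c=None):
    o,v=ray(n,uv,c); return o+v*(z-o[2])/v[2]
def proj(n,P,c=None):
    K,d,r,t=c or cal(n); return cv2.projectPoints(np.array(P,float).reshape(-1,1,3),r,t,K,d)[0].reshape(-1,2)
def save(n,f):
    im=env.capture(n); cv2.imwrite('pics/'+f,im[:,:,::-1]); return im
E
python3 - <<'E'
from h import *
for n in ("top","side"):
    im=save(n,n+"0.png"); o,_=ray(n,(320,240)); print(n,o,cal(n)[0].tolist())
    for th in ("jar","round_brush_mid","flat_brush_mid","brush_rest","cover_knob","slip_mug","sprayer","glaze_pot"):
        for r in env.trace(th,n)[:2]:
            m=r["region"]; ys,xs=np.nonzero(m)
            print(n,th,round(r["conf"],2),r["box"],m.sum(),xs.mean().round(1) if len(xs) else 0,ys.mean().round(1) if len(xs) else 0)
s=env.state(); print(s)
E
```

```text
pics
top [ 0.48515895 -0.01997687  1.09517741] [[488.63913056014843, 0.0, 315.56140579680607], [0.0, 488.63913056014843, 243.97164847937134], [0.0, 0.0, 1.0]]
top jar 0.88 [209.9, 235.8, 68.3, 59.2] 2750 244.5 265.8
top round_brush_mid 0.54 [225.3, 239.7, 30.6, 32.2] 157 240.5 258.7
top flat_brush_mid 0.61 [243.5, 226.0, 26.6, 37.0] 249 255.5 243.5
top brush_rest 0.61 [424.5, 227.6, 84.4, 63.7] 3130 464.1 257.6
top cover_knob 0.9 [123.0, 254.6, 59.3, 59.9] 2636 150.5 282.2
top slip_mug 0.57 [232.5, 170.3, 53.8, 38.8] 1224 254.1 191.5
top sprayer 0.56 [132.6, 154.2, 57.1, 41.6] 1149 161.7 177.4
top sprayer 0.51 [435.7, 179.1, 29.4, 19.1] 500 450.3 186.0
top glaze_pot 0.71 [436.2, 178.8, 25.5, 18.7] 504 450.4 186.1
side [0.45898479 0.88390503 0.90804155] [[522.2084162923987, 0.0, 325.98538936660447], [0.0, 522.2084162923987, 242.8328000849188], [0.0, 0.0, 1.0]]
side jar 0.56 [305.8, 269.0, 64.4, 76.1] 3389 339.2 309.1
side round_brush_mid 0.71 [307.3, 285.8, 41.5, 18.8] 130 328.6 295.3
side flat_brush_mid 0.67 [305.4, 258.1, 37.0, 55.3] 268 322.1 283.6
side brush_rest 0.88 [323.1, 164.
[... 394 characters left out ...]
 291.2 188.5
{'time_s': 0.9, 'joints': array([ 8.58066915e+01,  1.46152733e+01,  6.19929685e+00, -5.09325555e-04,
       -8.15827369e+01, -1.63062868e+01]), 'joint_vel': array([ 0.04649756,  0.00425986,  0.0665969 , -0.01235597, -0.00946812,
        0.01163272]), 'joint_torque': array([-2.51857227e-04, -3.86398852e+01,  2.38075107e+01,  5.36811054e+00,
       -4.65675894e-04,  3.85890957e-06]), 'eef_pos': array([0.19258306, 0.51517538, 0.25328917]), 'orientation': array([-1.79998907e+02,  8.44838165e-04, -2.04996698e+01]), 'wrist_force': array([-0.01357739,  0.52706799, -0.26218215]), 'torque': array([0.00511823, 0.04530444, 0.01808575]), 'grip_force': 0.0, 'grip_width': 0.08529174854706986}
```

Run:
```python
import cv2
a=cv2.imread('pics/top0.png'); cv2.imwrite('pics/t0c.png',cv2.resize(a[140:320,110:350],(800,600),interpolation=cv2.INTER_CUBIC))
b=cv2.imread('pics/side0.png'); cv2.imwrite('pics/s0c.png',cv2.resize(b[240:390,240:440],(800,600),interpolation=cv2.INTER_CUBIC))
```

```text
(no output)
```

View pics/top0.png

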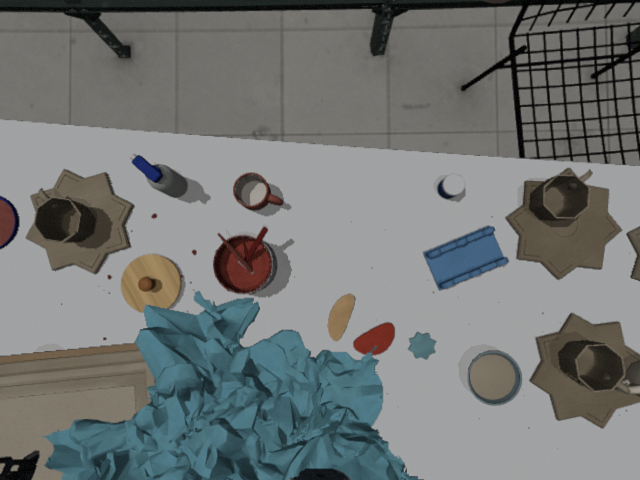

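View pics/t0c.png

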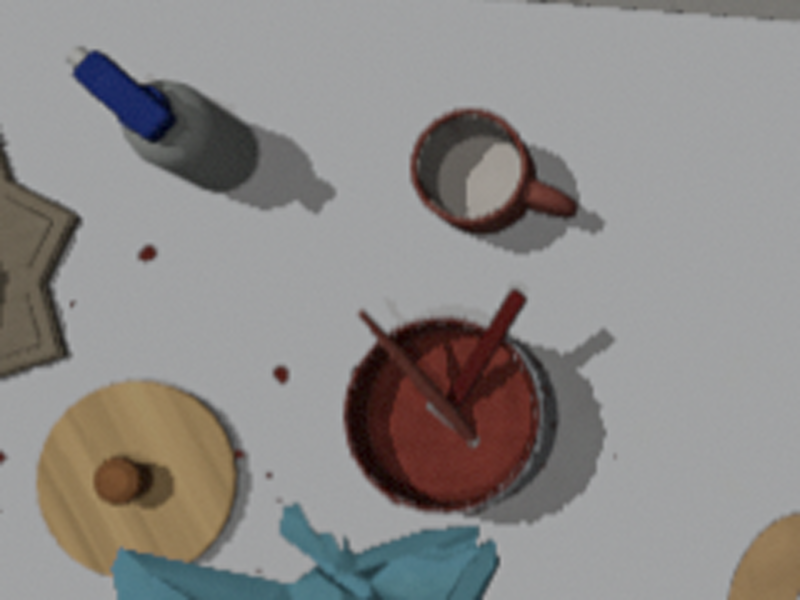

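View pics/s0c.png

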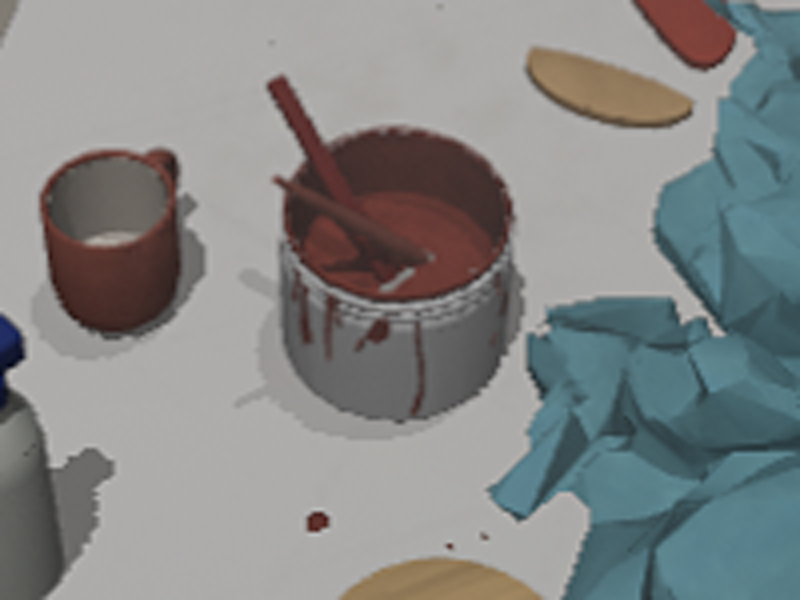

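```bash
cat > fit.py <<'E'
from h import *
from scipy.optimize import minimize
ims={n:cv2.imread(f'pics/{n}0.png')[:,:,::-1] for n in("top","side")}; C={n:cal(n) for n in ims}
def near(mask,box,m=8):
    z=np.zeros_like(mask); l,t,w,h=[int(v) for v in box]; z[t-m:t+h+m,l-m:l+w+m]=1; return mask&z
def hull(n,P):
    m=np.zeros((480*4,640*4),np.uint8); q=proj(n,P,C[n]); 
    cv2.fillConvexPoly(m,cv2.convexHull(np.round((q+.5)*4-.5).astype(np.int32)),1); return cv2.resize(m,(640,480),interpolation=cv2.INTER_AREA) if 0 else cv2.resize(m.astype(np.float32),(640,480),interpolation=cv2.INTER_AREA)
def fit(model,masks,x0,st):
    f=lambda x: sum(np.abs(hull(n,model(x))-masks[n]).sum()/masks[n].sum() for n in masks)
    s=np.vstack([x0]+[np.array(x0)+np.eye(len(x0))[i]*st[i] for i in range(len(x0))])
    r=minimize(f,x0,method='Nelder-Mead',options=dict(initial_simplex=s,xatol=1e-4,fatol=1e-4)); return r.x,r.fun
a=np.linspace(0,2*np.pi,60,endpoint=False); circ=lambda x,y,r,z: np.c_[x+r*np.cos(a),y+r*np.sin(a),0*a+z]
E
python3 - <<'E'
from fit import *
hsv={n:cv2.cvtColor(np.ascontiguousarray(ims[n]),cv2.COLOR_RGB2HSV) for n in ims}
boxes=dict(top=[424,227,85,64],side=[323,164,46,50])
tr={n:{} for n in ims}
mk={}
for n in ims:
    h=hsv[n]; mk[n]=near(((h[...,0]>100)&(h[...,0]<125)&(h[...,1]>90)).astype(np.uint8),boxes[n],6)
    print(n,mk[n].sum(),cv2.boundingRect(mk[n]))
def rest(x,):
    c,s=np.cos(x[2]),np.sin(x[2]); P=[]
    for X in(-46,46):
        for Y in(-80,80):
            for Z in(0,8): P.append((X,Y,Z))
    for X in(-42,-30,30,42):
        for Y0 in(-62,0,62):
            for d,z in((-12,38),(-6,42),(0,43),(6,42),(12,38)): P.append((X,Y0+d,z))
    P=np.array(P)/1000; return np.c_[x[0]+c*P[:,0]-s*P[:,1],x[1]+s*P[:,0]+c*P[:,1],P[:,2]]
x0=atz("top",(464,257),.02); print(x0)
for ms in(dict(top=mk["top"]),dict(side=mk["side"]),mk): print("rest",fit(rest,ms,[x0[0],x0[1],.3],[.01,.01,.1]))
cv2.imwrite('pics/m.png',np.hstack([mk[n]*255 for n in mk]))
env.capture("top");jm={"top":env.trace("jar","top")[0]["region"]}; cm={"top":env.trace("cover_knob","top")[0]["region"]};env.capture("side");cm["side"]=env.trace("cover_knob","side")[0]["region"]
for n in cm: cm[n]=cm[n].astype(np.uint8)
cov=lambda x: np.vstack([circ(x[0],x[1],.066,.010),circ(x[0],x[1],.066,.018),circ(x[0],x[1],.016,.044),circ(x[0],x[1],.01,.056)])
x0=atz("top",(150,283),.02)
for ms in(dict(top=cm["top"]),dict(side=cm["side"])): print("cover",fit(cov,ms,list(x0[:2]),[.01,.01]))
print("knob", atz("top",(146.3,284.3),.05))
jm=dict(top=jm["top"].astype(np.uint8))
x0=atz("top",(244,264),.104); print("jar0",x0)
jr=lambda x: np.vstack([circ(x[0],x[1],.062,0),circ(x[0],x[1],.062,.104)])
print("jar",fit(jr,jm,list(x0[:2]),[.01,.01]))
def tri(u,v):
    o1,d1=ray("top",u);o2,d2=ray("side",v); A=np.c_[d1,-d2]; s=np.linalg.lstsq(A,o2-o1,rcond=None)[0]; p,q=o1+s[0]*d1,o2+s[1]*d2; return (p+q)/2,np.linalg.norm(p-q)
print("round end",tri((218.6,233.9),(309.3,285)));print("flat end",tri((265.4,228.5),(309.5,260.5)))
E
```

```text
top 2937 (424, 226, 84, 64)
side 847 (325, 168, 45, 44)
[ 0.51409911 -0.32143947  0.02      ]
rest (array([ 0.51398581, -0.32570989,  0.37106246]), np.float64(0.09865509022812394))
rest (array([ 0.51324269, -0.33086039,  0.32979249]), np.float64(0.7817296340023613))
rest (array([ 0.51344085, -0.32706679,  0.35093654]), np.float64(0.9005205086027354))
cover (array([0.46100203, 0.36706806]), np.float64(0.1070784276490695))
cover (array([0.45933311, 0.36621974]), np.float64(0.05766152502910361))
knob [0.45996562 0.36365005 0.05      ]
jar0 [0.50080975 0.14584952 0.104     ]
jar (array([0.50019547, 0.14821734]), np.float64(0.16228150036416605))
round end (array([0.55720781, 0.18596975, 0.15751435]), np.float64(0.002318074412080606))
flat end (array([0.56807351, 0.09789192, 0.13853483]), np.float64(0.003363417685995873))
```

Run:
```python
from h import *
import numpy as np
for n in ["mug","sp","gp"]: pass
print("mug",atz("top",(250,191),.082),"sprayer side base",atz("top",(172,183),.05),"pot",atz("top",(453,185),.06))
```

```text
mug [0.65376034 0.13710138 0.082     ] sprayer side base [0.67789016 0.31078058 0.05      ] pot [ 0.66552982 -0.29065567  0.06      ]
```

Run:
```python
from h import *
from scipy.optimize import least_squares
ct,cs=cal("top"),cal("side")
def perp(c,n,a,b,p):
    q=proj(n,[a,b],c); d=(q[1]-q[0])/np.linalg.norm(q[1]-q[0]); e=np.array(p)-q[0]; return d[0]*e[1]-d[1]*e[0]
for nm,tilt,te,se,tp,sp,p0,psi0,L in(("round",39,(218.6,233.9),(309.3,285),(251.9,272),(347.5,304.5),(.557,.186,.1575),42,97),("flat",45,(265.4,228.5),(309.5,260.5),(246.5,260),(328.75,293.75),(.568,.098,.1385),-36,94)):
    def u(ps,t): ps,t=np.radians([ps,t]); return np.array([np.sin(t)*np.cos(ps),np.sin(t)*np.sin(ps),np.cos(t)])
    def f(x):
        p=x[:3]; b=p-.1*u(x[3],x[4])
        return np.r_[proj("top",p,ct)[0]-te,proj("side",p,cs)[0]-se,perp(ct,"top",p,b,tp),perp(cs,"side",p,b,sp),(x[4]-tilt)/1]
    r=least_squares(f,[*p0,psi0,tilt],x_scale=[.01,.01,.01,10,10]); x=r.x
    print(nm,x.round(4),f(x).round(2)); uu=u(x[3],tilt); print(" u",uu.round(3))
    for y in(-94,0,46,60,70): print(y,(x[:3]-uu*(L-y)/1000).round(4))
```

```text
round [ 0.5569  0.186   0.1586 34.0061 39.5251] [-0.08  0.72 -0.44 -0.43  0.17 -0.45  0.53]
 u [0.522 0.352 0.777]
-94 [0.4573 0.1187 0.0101]
0 [0.5063 0.1518 0.0832]
46 [0.5303 0.168  0.1189]
60 [0.5376 0.1729 0.1298]
70 [0.5428 0.1765 0.1376]
flat [  0.568    0.0982   0.1394 -39.842   45.1625] [-0.14  0.87 -0.76 -0.28  0.24 -0.35  0.16]
 u [ 0.543 -0.453  0.707]
-94 [0.4659 0.1833 0.0065]
0 [0.5169 0.1407 0.0729]
46 [0.5419 0.1199 0.1054]
60 [0.5495 0.1136 0.1153]
70 [0.5549 0.109  0.1224]
```

```bash
cat > plan.py <<'E'
import json
from h import *
def tool(yaw,tilt):  # tool down, x along yaw; tilt>0 about tool y moves z toward +x
    return R.from_euler('z',yaw,degrees=True)*R.from_euler('x',180,degrees=True)*R.from_euler('y',tilt,degrees=True)
def plan(goals,fingers=None):
    """goals: list of (grasp-point pos, Rotation, nrows); prints rows"""
    s=env.state(); Rc=R.from_euler('xyz',s["orientation"],degrees=True); p=s["eef_pos"]; rows=[]
    for g,Rg,n in goals:
        t=np.array(g)-Rg.apply([0,0,.003]); p0,R0=p.copy(),Rc; w=(R0.inv()*Rg).as_rotvec(); 
        n=max(n,int(np.ceil(np.linalg.norm(t-p0)/.045)),int(np.ceil(np.degrees(np.linalg.norm(w))/8)))
        for i in range(1,n+1):
            pt=p0+(t-p0)*i/n; Rt=R0*R.from_rotvec(w*i/n)
            d=np.round(Rc.inv().apply(pt-p),4); q=np.round((Rc.inv()*Rt).as_rotvec(),3)
            r={k:float(v) for k,v in zip(("tx","ty","tz","rx","ry","rz"),[*d,*q]) if v}
            p=p+Rc.apply(d); Rc=Rc*R.from_rotvec(q); rows.append(r)
    for i in range(0,len(rows),12): print(json.dumps(rows[i:i+12]))
def st():
    s=env.state(); print(s["time_s"],"tcp",s["eef_pos"].round(4),s["orientation"].round(1),"j",s["joints"].round(0),"F",s["wrist_force"].round(1),"w",round(s["grip_width"],4),round(s["grip_force"],1))
E
python3 - <<'E'
from plan import *
u=np.array([.516,.361,.777]); e=np.array([.5569,.186,.1586]); g=e-u*.035; T=tool(-145,-40); z=T.apply([0,0,1]); print(g,z,T.apply([1,0,0]))
plan([(g-z*.10,T,16)])
E
```

```text
[0.53884  0.173365 0.131405] [ 0.52654078  0.36868783 -0.76604444] [-0.62750687 -0.43938504 -0.64278761]
[{"tx": 0.0239, "ty": 0.0149, "tz": 0.0025, "rx": 0.044, "ry": -0.023, "rz": 0.122}, {"tx": 0.0256, "ty": 0.012, "tz": 0.0014, "rx": 0.044, "ry": -0.024, "rz": 0.121}, {"tx": 0.0269, "ty": 0.0088, "tz": 0.0003, "rx": 0.045, "ry": -0.023, "rz": 0.122}, {"tx": 0.0277, "ty": 0.0055, "tz": -0.0007, "rx": 0.044, "ry": -0.023, "rz": 0.122}, {"tx": 0.0282, "ty": 0.002, "tz": -0.0015, "rx": 0.044, "ry": -0.024, "rz": 0.121}, {"tx": 0.0282, "ty": -0.0015, "tz": -0.0022, "rx": 0.045, "ry": -0.023, "rz": 0.122}, {"tx": 0.0277, "ty": -0.005, "tz": -0.0026, "rx": 0.044, "ry": -0.023, "rz": 0.121}, {"tx": 0.0269, "ty": -0.0084, "tz": -0.003, "rx": 0.044, "ry": -0.023, "rz": 0.122}, {"tx": 0.0255, "ty": -0.0118, "tz": -0.0032, "rx": 0.044, "ry": -0.024, "rz": 0.122}, {"tx": 0.0238, "ty": -0.0149, "tz": -0.0032, "rx": 0.045, "ry": -0.023, "rz": 0.121}, {"tx": 0.0218, "ty": -0.0178, "tz": -0.0029, "rx": 0.044, "ry": -0.023, "rz": 0.122}, {"tx": 0.0194, "ty": -0.0205, "tz": -0.0026, "rx": 0.044, "ry": -0.024, "rz": 0.122}]
[{"tx": 0.0167, "ty": -0.0227, "tz": -0.0021, "rx": 0.045, "ry": -0.023, "rz": 0.121}, {"tx": 0.0137, "ty": -0.0247, "tz": -0.0013, "rx": 0.044, "ry": -0.023, "rz": 0.122}, {"tx": 0.0107, "ty": -0.0262, "tz": -0.0005, "rx": 0.044, "ry": -0.023, "rz": 0.122}, {"tx": 0.0073, "ty": -0.0273, "tz": 0.0004, "rx": 0.044, "ry": -0.024, "rz": 0.121}, {"tx": 0.004, "ty": -0.028, "tz": 0.0016, "rx": 0.045, "ry": -0.023, "rz": 0.122}]
```

>>> {"op": "step_arm", "data": {"increments": [{"tx": 0.024,"ty": 0.015,"tz": 0.0025,"rx": 0.044,"ry": -0.023,"rz": 0.122,"fingers": 0.1},{"tx": 0.0255,"ty": 0.012,"tz": 0.0015,"rx": 0.044,"ry": -0.024,"rz": 0.121,"fingers": 0.1},{"tx": 0.027,"ty": 0.009,"rx": 0.045,"ry": -0.023,"rz": 0.122,"fingers": 0.1},{"tx": 0.0275,"ty": 0.0055,"tz": -0.0005,"rx": 0.044,"ry": -0.023,"rz": 0.122,"fingers": 0.1},{"tx": 0.028,"ty": 0.002,"tz": -0.0015,"rx": 0.044,"ry": -0.024,"rz": 0.121,"fingers": 0.1},{"tx": 0.028,"ty": -0.0015,"tz": -0.002,"rx": 0.045,"ry": -0.023,"rz": 0.122,"fingers": 0.1},{"tx": 0.0275,"ty": -0.005,"tz": -0.0025,"rx": 0.044,"ry": -0.023,"rz": 0.121,"fingers": 0.1},{"tx": 0.027,"ty": -0.0085,"tz": -0.003,"rx": 0.044,"ry": -0.023,"rz": 0.122,"fingers": 0.1},{"tx": 0.0255,"ty": -0.012,"tz": -0.003,"rx": 0.044,"ry": -0.024,"rz": 0.122,"fingers": 0.1},{"tx": 0.024,"ty": -0.015,"tz": -0.003,"rx": 0.045,"ry": -0.023,"rz": 0.121,"fingers": 0.1},{"tx": 0.022,"ty": -0.018,"tz": -0.003,"rx": 0.044,"ry": -0.023,"rz": 0.122,"fingers": 0.1},{"tx": 0.0195,"ty": -0.0205,"tz": -0.0025,"rx": 0.044,"ry": -0.024,"rz": 0.122,"fingers": 0.1}]}}

```text
invalid input
```

>>> {"op": "step_arm", "data": {"increments": [{"tx": 0.0165,"ty": -0.0225,"tz": -0.002,"rx": 0.045,"ry": -0.023,"rz": 0.121},{"tx": 0.0135,"ty": -0.0245,"tz": -0.001,"rx": 0.044,"ry": -0.023,"rz": 0.122},{"tx": 0.0105,"ty": -0.026,"tz": -0.0005,"rx": 0.044,"ry": -0.023,"rz": 0.122},{"tx": 0.0075,"ty": -0.0275,"tz": 0.0005,"rx": 0.044,"ry": -0.024,"rz": 0.121},{"tx": 0.004,"ty": -0.028,"tz": 0.0015,"rx": 0.045,"ry": -0.023,"rz": 0.122},{}]}}

```text
invalid input
```

Run:
```python
from plan import *
st(); im=save("wrist","w1.png")
e=np.array([.5569,.186,.1586]); print(proj("wrist",[e,e-np.array([.516,.361,.777])*.035,e-np.array([.516,.361,.777])*.09]))
```

```text
1.15 tcp [0.1926 0.5152 0.2533] [-180.     0.   -20.5] j [ 86.  15.   6.   0. -82. -16.] F [ 1.  -0.2  0.1] w 0.0858 0.0
[[ 1267.06358208 -1972.90569289]
 [ 1080.06027127 -1364.05952982]
 [  930.50111935  -875.73954043]]
```

View pics/w1.png

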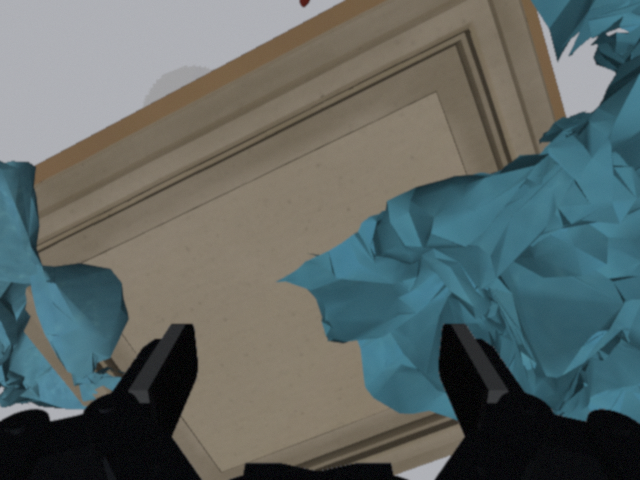

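The wrist view shows only the board and cloth under the start pose, because the moves were refused. The rows probably need every key.

>>> {"op": "step_arm", "data": {"increments": [{"tx": 0.024,"ty": 0.015,"tz": 0.0025,"rx": 0.044,"ry": -0.023,"rz": 0.122,"fingers": 0.1},{"tx": 0.0255,"ty": 0.012,"tz": 0.0015,"rx": 0.044,"ry": -0.024,"rz": 0.121,"fingers": 0.1},{"tx": 0.027,"ty": 0.009,"tz": 0,"rx": 0.045,"ry": -0.023,"rz": 0.122,"fingers": 0.1},{"tx": 0.0275,"ty": 0.0055,"tz": -0.0005,"rx": 0.044,"ry": -0.023,"rz": 0.122,"fingers": 0.1},{"tx": 0.028,"ty": 0.002,"tz": -0.0015,"rx": 0.044,"ry": -0.024,"rz": 0.121,"fingers": 0.1},{"tx": 0.028,"ty": -0.0015,"tz": -0.002,"rx": 0.045,"ry": -0.023,"rz": 0.122,"fingers": 0.1},{"tx": 0.0275,"ty": -0.005,"tz": -0.0025,"rx": 0.044,"ry": -0.023,"rz": 0.121,"fingers": 0.1},{"tx": 0.027,"ty": -0.0085,"tz": -0.003,"rx": 0.044,"ry": -0.023,"rz": 0.122,"fingers": 0.1},{"tx": 0.0255,"ty": -0.012,"tz": -0.003,"rx": 0.044,"ry": -0.024,"rz": 0.122,"fingers": 0.1},{"tx": 0.024,"ty": -0.015,"tz": -0.003,"rx": 0.045,"ry": -0.023,"rz": 0.121,"fingers": 0.1},{"tx": 0.022,"ty": -0.018,"tz": -0.003,"rx": 0.044,"ry": -0.023,"rz": 0.122,"fingers": 0.1},{"tx": 0.0195,"ty": -0.0205,"tz": -0.0025,"rx": 0.044,"ry": -0.024,"rz": 0.122,"fingers": 0.1}], "newtons": 40}}

```text
time_s: 2.4
eef_pos: [0.3994, 0.2459, 0.2226]
orientation: [-168.7, 29.6, -103.8]
wrist_force: [0.1, 0.1, -0.3]
grip_width: 0.047
grip_force: 0.0
```

>>> {"op": "step_arm", "data": {"increments": [{"tx": 0.0165,"ty": -0.0225,"tz": -0.002,"rx": 0.045,"ry": -0.023,"rz": 0.121,"fingers": 0.1},{"tx": 0.0135,"ty": -0.0245,"tz": -0.001,"rx": 0.044,"ry": -0.023,"rz": 0.122,"fingers": 0.1},{"tx": 0.0105,"ty": -0.026,"tz": -0.0005,"rx": 0.044,"ry": -0.023,"rz": 0.122,"fingers": 0.1},{"tx": 0.0075,"ty": -0.0275,"tz": 0.0005,"rx": 0.044,"ry": -0.024,"rz": 0.121,"fingers": 0.1},{"tx": 0.004,"ty": -0.028,"tz": 0.0015,"rx": 0.045,"ry": -0.023,"rz": 0.122,"fingers": 0.1},{"tx": 0,"ty": 0,"tz": 0,"rx": 0,"ry": 0,"rz": 0,"fingers": 0.1},{"tx": 0,"ty": 0,"tz": 0,"rx": 0,"ry": 0,"rz": 0,"fingers": 0.1}]}}

```text
time_s: 3.1
eef_pos: [0.4845, 0.1358, 0.2094]
orientation: [-179.9, 40.0, -145.0]
wrist_force: [-0.4, 0.0, 0.5]
grip_width: 0.0471
grip_force: 0.0
```

```bash
sed -i 's/def plan(goals,fingers=None)/def plan(goals,f=0.1)/; s/ if v}/}; r["fingers"]=f/' plan.py
python3 - <<'E'
from plan import *
st(); im=save("wrist","w2.png"); e=np.array([.5569,.186,.1586]);u=np.array([.516,.361,.777]);
print(proj("wrist",[e,e-u*.035,e-u*.09]).round(0).tolist())
for t in("round_brush_mid","flat_brush_mid"):
    for r in env.trace(t,"wrist")[:2]: print(t,r["conf"],r["box"])
g=e-u*.035; T=tool(-145,-40); plan([(g,T,6)])
E
```

```text
3.1 tcp [0.4845 0.1358 0.2094] [-179.9   40.  -145. ] j [ 32. -10. -37.  -4. -23. -84.] F [-0.4  0.   0.5] w 0.0471 0.0
[[318.0, 310.0], [318.0, 249.0], [318.0, 149.0]]
round_brush_mid 0.66 [309.5, 61.2, 20.6, 256.5]
flat_brush_mid 0.58 [155.4, 79.9, 184.4, 175.4]
[{"tx": 0.0001, "ty": -0.0002, "tz": 0.0165, "rx": 0.0, "ry": 0.0, "rz": 0.0, "fingers": 0.1}, {"tx": 0.0, "ty": -0.0002, "tz": 0.0166, "rx": 0.0, "ry": 0.0, "rz": 0.0, "fingers": 0.1}, {"tx": 0.0001, "ty": -0.0002, "tz": 0.0165, "rx": 0.0, "ry": 0.0, "rz": 0.001, "fingers": 0.1}, {"tx": 0.0001, "ty": -0.0002, "tz": 0.0166, "rx": 0.0, "ry": 0.0, "rz": -0.0, "fingers": 0.1}, {"tx": 0.0001, "ty": -0.0001, "tz": 0.0165, "rx": 0.0, "ry": 0.001, "rz": 0.0, "fingers": 0.1}, {"tx": 0.0, "ty": -0.0002, "tz": 0.0166, "rx": 0.0, "ry": -0.0, "rz": 0.0, "fingers": 0.1}]
```

View pics/w2.png

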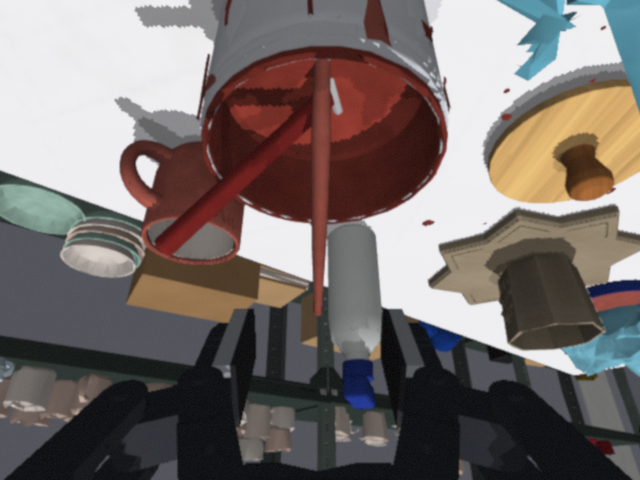

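The wrist view shows the round brush down column 318–322 between the fingers. Its end is at (318,315) and was predicted at (318,310). The flat brush crosses to the left, ending near (165,245). I'll go ahead with the grasp.

>>> {"op": "step_arm", "data": {"increments": [{"tx": 0,"ty": 0,"tz": 0.02,"rx": 0,"ry": 0,"rz": 0,"fingers": 0.1},{"tx": 0,"ty": 0,"tz": 0.02,"rx": 0,"ry": 0,"rz": 0,"fingers": 0.1},{"tx": 0,"ty": -0.001,"tz": 0.02,"rx": 0,"ry": 0,"rz": 0,"fingers": 0.1},{"tx": 0,"ty": 0,"tz": 0.02,"rx": 0,"ry": 0,"rz": 0,"fingers": 0.1},{"tx": 0,"ty": 0,"tz": 0.019,"rx": 0,"ry": 0,"rz": 0,"fingers": 0.1},{"tx": 0,"ty": 0,"tz": 0,"rx": 0,"ry": 0,"rz": 0,"fingers": 0.1},{"tx": 0,"ty": 0,"tz": 0,"rx": 0,"ry": 0,"rz": 0,"fingers": -1},{"tx": 0,"ty": 0,"tz": 0,"rx": 0,"ry": 0,"rz": 0,"fingers": -1},{"tx": 0,"ty": 0,"tz": 0,"rx": 0,"ry": 0,"rz": 0,"fingers": -1},{"tx": 0,"ty": 0,"tz": 0,"rx": 0,"ry": 0,"rz": 0,"fingers": -1},{"tx": 0,"ty": 0,"tz": 0,"rx": 0,"ry": 0,"rz": 0,"fingers": -1}], "newtons": 30}}

```text
time_s: 4.35
eef_pos: [0.5375, 0.1719, 0.1345]
orientation: [-180.0, 40.1, -145.0]
wrist_force: [-0.4, 0.4, 1.9]
grip_width: 0.0123
grip_force: 29.1
```

>>> {"op": "step_arm", "data": {"increments": [{"tx": -0.0064,"ty": 0,"tz": -0.0077,"rx": 0,"ry": 0,"rz": 0,"fingers": -1},{"tx": -0.009,"ty": 0,"tz": -0.0107,"rx": 0,"ry": 0,"rz": 0,"fingers": -1},{"tx": -0.009,"ty": 0,"tz": -0.0107,"rx": 0,"ry": 0,"rz": 0,"fingers": -1},{"tx": -0.009,"ty": 0,"tz": -0.0107,"rx": 0,"ry": 0,"rz": 0,"fingers": -1},{"tx": -0.009,"ty": 0,"tz": -0.0107,"rx": 0,"ry": 0,"rz": 0,"fingers": -1},{"tx": -0.009,"ty": 0,"tz": -0.0107,"rx": 0,"ry": 0,"rz": 0,"fingers": -1},{"tx": -0.009,"ty": 0,"tz": -0.0107,"rx": 0,"ry": 0,"rz": 0,"fingers": -1},{"tx": -0.009,"ty": 0,"tz": -0.0107,"rx": 0,"ry": 0,"rz": 0,"fingers": -1},{"tx": -0.009,"ty": 0,"tz": -0.0107,"rx": 0,"ry": 0,"rz": 0,"fingers": -1},{"tx": -0.009,"ty": 0,"tz": -0.0107,"rx": 0,"ry": 0,"rz": 0,"fingers": -1},{"tx": -0.009,"ty": 0,"tz": -0.0107,"rx": 0,"ry": 0,"rz": 0,"fingers": -1}]}}

```text
time_s: 5.45
eef_pos: [0.5372, 0.1714, 0.2847]
orientation: [-180.0, 40.0, -145.0]
wrist_force: [-0.2, 0.5, 0.1]
grip_width: 0.0121
grip_force: 29.1
```

```bash
cat > rest2.py <<'E'
# refine the rest by groove structure: fit outline in top with yaw from min-area rect & the long edges
from fit import *
E
python3 - <<'E'
from plan import *
st(); save("top","t1.png"); save("side","s1.png")
for n in("top","side"):
    env.capture(n)
    r=env.trace("round_brush_mid",n)
    for q in r[:2]: print(n,q["conf"],q["box"])
s=env.state(); Rc=R.from_euler('xyz',s["orientation"],degrees=True); p=s["eef_pos"]+Rc.apply([0,0,.003]); u=np.array([.516,.361,.777])
P=[p+u*d for d in(.035,-.03,-.158)]; print(p,[proj(n,P).round(0).tolist() for n in("top","side")])
a=cv2.imread('pics/t1.png')[160:320,190:350]; b=cv2.imread('pics/s1.png')[140:300,260:420]
cv2.imwrite('pics/ts1.png',np.hstack([cv2.resize(x,(400,400),interpolation=cv2.INTER_CUBIC) for x in(a,b)]))
g=cv2.imread('pics/t1.png')[160:310,400:520]; cv2.imwrite('pics/r1.png',cv2.resize(g,(480,600),interpolation=cv2.INTER_CUBIC))
E
```

```text
5.45 tcp [0.5372 0.1714 0.2847] [-180.   40. -145.] j [ 33.  -6. -23.  -3. -34. -86.] F [-0.2  0.5  0.1] w 0.0121 29.1
side 0.72 [307.8, 229.4, 52.2, 36.0]
[0.53850221 0.1726284  0.28006028] [[[199.0, 228.0], [220.0, 250.0], [255.0, 286.0]], [[307.0, 227.0], [327.0, 240.0], [361.0, 263.0]]]
```

View pics/ts1.png

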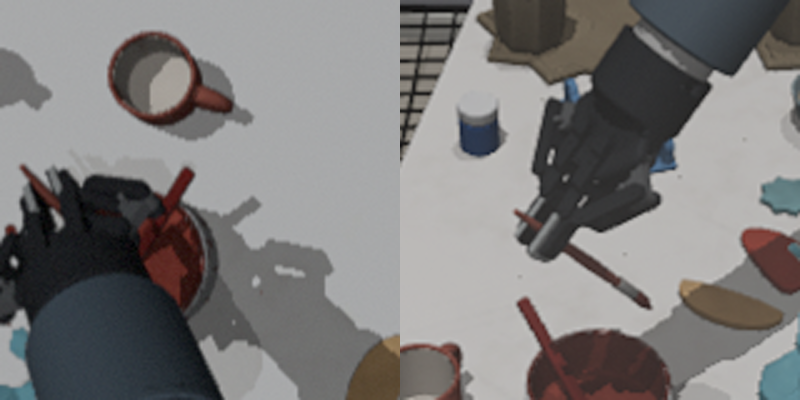

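View pics/r1.png

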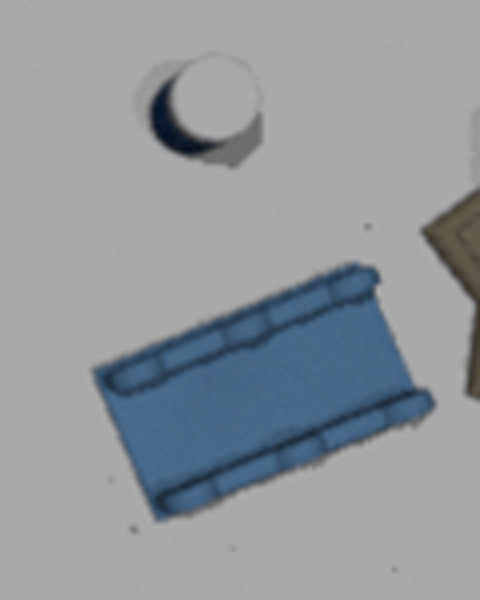

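The round brush is out, with its bristle tip at about (361,263) in the side view as predicted. The flat brush is still in the jar. The rest's humps and grooves show clearly, so I'll fit its pose from them.

Run:
```python
from plan import *
from scipy.optimize import least_squares
# crop px -> rest coords; image right = world -y, up=+x
pts=[((247,322),36,0,41),((301,447),-36,0,41),((137,375),36,62,41),((355,282),36,-62,41),((188,494),-36,62,41),((410,405),-36,-62,41),((193,350),36,31,34),((300,303),36,-31,34),((247,470),-36,31,34),((354,427),-36,-31,34)]
w=np.array([atz("top",(400+(p[0][0]+.5)/4-.5,160+(p[0][1]+.5)/4-.5),p[3]/1000)[:2] for p in pts]); m=np.array([(p[1],p[2]) for p in pts])/1000
def f(x): c,s=np.cos(x[2]),np.sin(x[2]); return (np.c_[x[0]+c*m[:,0]-s*m[:,1],x[1]+s*m[:,0]+c*m[:,1]]-w).ravel()
r=least_squares(f,[.513,-.326,.36]); x,y,a=r.x; print(r.x,np.degrees(a),(f(r.x)*1000).round(1).reshape(-1,2).tolist())
X=np.array([np.cos(a),np.sin(a),0]);Y=np.array([-np.sin(a),np.cos(a),0]);O=np.array([x,y,0])
for gy in(-.031,.031): print("groove",gy,O+Y*gy)
```

```text
[ 0.51469218 -0.32454745  0.38797606] 22.229390578105143 [[-1.7, -0.1], [-1.4, -0.5], [2.8, -1.5], [0.8, -0.0], [-0.2, -3.2], [0.1, -0.3], [1.0, 1.5], [-0.4, 1.6], [-0.9, 1.4], [-0.2, 1.1]]
groove -0.031 [ 0.52641996 -0.35324343  0.        ]
groove 0.031 [ 0.50296439 -0.29585148  0.        ]
```

```bash
cat >> plan.py <<'E'
a=np.radians(22); RX=np.array([np.cos(a),np.sin(a),0]);RY=np.array([-np.sin(a),np.cos(a),0]);RO=np.array([.5145,-.325,0])
E
python3 - <<'E'
from plan import *
G=RO-RY*.031+RX*.064; T=tool(-158,11); print(G)
plan([(G+[0,0,.22],T,14)],-1)
E
```

```text
[ 0.58545257 -0.32976788  0.        ]
[{"tx": 0.0163, "ty": -0.0313, "tz": -0.0081, "rx": 0.004, "ry": 0.063, "rz": 0.016, "fingers": -1}, {"tx": 0.0162, "ty": -0.0317, "tz": -0.0069, "rx": 0.004, "ry": 0.063, "rz": 0.016, "fingers": -1}, {"tx": 0.0161, "ty": -0.0319, "tz": -0.0057, "rx": 0.004, "ry": 0.064, "rz": 0.017, "fingers": -1}, {"tx": 0.0159, "ty": -0.0322, "tz": -0.0047, "rx": 0.005, "ry": 0.063, "rz": 0.016, "fingers": -1}, {"tx": 0.0156, "ty": -0.0325, "tz": -0.0034, "rx": 0.004, "ry": 0.063, "rz": 0.016, "fingers": -1}, {"tx": 0.0153, "ty": -0.0327, "tz": -0.0024, "rx": 0.004, "ry": 0.063, "rz": 0.016, "fingers": -1}, {"tx": 0.0149, "ty": -0.033, "tz": -0.0012, "rx": 0.004, "ry": 0.063, "rz": 0.016, "fingers": -1}, {"tx": 0.0144, "ty": -0.0332, "tz": -0.0003, "rx": 0.004, "ry": 0.063, "rz": 0.016, "fingers": -1}, {"tx": 0.0138, "ty": -0.0335, "tz": 0.0009, "rx": 0.005, "ry": 0.064, "rz": 0.017, "fingers": -1}, {"tx": 0.0132, "ty": -0.0336, "tz": 0.0018, "rx": 0.004, "ry": 0.063, "rz": 0.016, "fingers": -1}, {"tx": 0.0125, "ty": -0.0339, "tz": 0.0028, "rx": 0.004, "ry": 0.063, "rz": 0.016, "fingers": -1}, {"tx": 0.0118, "ty": -0.0341, "tz": 0.0037, "rx": 0.004, "ry": 0.063, "rz": 0.016, "fingers": -1}]
[{"tx": 0.0109, "ty": -0.0342, "tz": 0.0045, "rx": 0.004, "ry": 0.063, "rz": 0.016, "fingers": -1}, {"tx": 0.0101, "ty": -0.0343, "tz": 0.0054, "rx": 0.004, "ry": 0.063, "rz": 0.016, "fingers": -1}]
```

>>> {"op": "step_arm", "data": {"increments": [{"tx": 0.0163,"ty": -0.0315,"tz": -0.008,"rx": 0.004,"ry": 0.063,"rz": 0.016,"fingers": -1},{"tx": 0.0162,"ty": -0.0315,"tz": -0.007,"rx": 0.004,"ry": 0.063,"rz": 0.016,"fingers": -1},{"tx": 0.0161,"ty": -0.032,"tz": -0.0055,"rx": 0.004,"ry": 0.064,"rz": 0.017,"fingers": -1},{"tx": 0.0159,"ty": -0.032,"tz": -0.0045,"rx": 0.005,"ry": 0.063,"rz": 0.016,"fingers": -1},{"tx": 0.0156,"ty": -0.0325,"tz": -0.0035,"rx": 0.004,"ry": 0.063,"rz": 0.016,"fingers": -1},{"tx": 0.0153,"ty": -0.0325,"tz": -0.0025,"rx": 0.004,"ry": 0.063,"rz": 0.016,"fingers": -1},{"tx": 0.015,"ty": -0.033,"tz": -0.001,"rx": 0.004,"ry": 0.063,"rz": 0.016,"fingers": -1},{"tx": 0.0144,"ty": -0.033,"tz": 0,"rx": 0.004,"ry": 0.063,"rz": 0.016,"fingers": -1},{"tx": 0.0138,"ty": -0.0335,"tz": 0.001,"rx": 0.005,"ry": 0.064,"rz": 0.017,"fingers": -1},{"tx": 0.0132,"ty": -0.0335,"tz": 0.002,"rx": 0.004,"ry": 0.063,"rz": 0.016,"fingers": -1},{"tx": 0.0125,"ty": -0.034,"tz": 0.003,"rx": 0.004,"ry": 0.063,"rz": 0.016,"fingers": -1},{"tx": 0.0118,"ty": -0.034,"tz": 0.0035,"rx": 0.004,"ry": 0.063,"rz": 0.016,"fingers": -1}]}}

```text
time_s: 6.95
eef_pos: [0.5794, -0.2584, 0.2301]
orientation: [179.2, -3.9, -156.2]
wrist_force: [1.1, 0.2, 0.0]
grip_width: 0.0123
grip_force: 29.2
```

>>> {"op": "step_arm", "data": {"increments": [{"tx": 0.011,"ty": -0.034,"tz": 0.0045,"rx": 0.004,"ry": 0.063,"rz": 0.016,"fingers": -1},{"tx": 0.01,"ty": -0.0345,"tz": 0.0055,"rx": 0.004,"ry": 0.063,"rz": 0.016,"fingers": -1},{"tx": 0,"ty": 0,"tz": 0,"rx": 0,"ry": 0,"rz": 0,"fingers": -1}]}}

```text
time_s: 7.25
eef_pos: [0.586, -0.3311, 0.2165]
orientation: [179.7, -11.4, -158.1]
wrist_force: [0.2, -0.1, -1.5]
grip_width: 0.012
grip_force: 29.2
```

Run:
```python
from plan import *
st(); G=RO-RY*.031+RX*.064; T=tool(-158,11)
plan([(G+[0,0,.065],T,8),(G+[0,0,.041],T,6)],-1)
im=save("side","s2.png"); P=[G+[0,0,.22]+RX*d for d in(.035,-.158)]; print(proj("side",P).round(0).tolist())
q=env.trace("round_brush_mid","side"); print([(r["conf"],r["box"]) for r in q[:2]])
```

```text
7.25 tcp [ 0.586  -0.3311  0.2165] [ 179.7  -11.4 -158.1] j [-13.  35.  30.   6. -94. -55.] F [ 0.2 -0.1 -1.5] w 0.012 29.2
[{"tx": -0.0037, "ty": 0.0001, "tz": 0.0182, "rx": 0.001, "ry": -0.001, "rz": -0.0, "fingers": -1}, {"tx": -0.0037, "ty": 0.0001, "tz": 0.0182, "rx": 0.001, "ry": -0.001, "rz": -0.0, "fingers": -1}, {"tx": -0.0037, "ty": 0.0001, "tz": 0.0182, "rx": 0.0, "ry": -0.001, "rz": -0.001, "fingers": -1}, {"tx": -0.0037, "ty": 0.0001, "tz": 0.0182, "rx": 0.001, "ry": -0.0, "rz": 0.0, "fingers": -1}, {"tx": -0.0037, "ty": 0.0001, "tz": 0.0182, "rx": 0.001, "ry": -0.001, "rz": 0.0, "fingers": -1}, {"tx": -0.0037, "ty": 0.0001, "tz": 0.0182, "rx": 0.001, "ry": -0.001, "rz": -0.0, "fingers": -1}, {"tx": -0.0036, "ty": 0.0002, "tz": 0.0182, "rx": 0.0, "ry": -0.001, "rz": -0.0, "fingers": -1}, {"tx": -0.0036, "ty": 0.0001, "tz": 0.0182, "rx": 0.001, "ry": -0.001, "rz": -0.001, "fingers": -1}, {"tx": -0.0008, "ty": 0.0, "tz": 0.0039, "rx": 0.0, "ry": 0.0, "rz": 0.0, "fingers": -1}, {"tx": -0.0007, "ty": 0.0, "tz": 0.004, "rx": 0.0, "ry": 0.0, "rz": 0.0, "fingers": -1}, {"tx": -0.0008, "ty": 0.0, "tz": 0.0039, "rx": 0.0, "ry": 0.0, "rz": 0.0, "fingers": -1}, {"tx": -0.0008, "ty": 0.0, "tz": 0.0039, "rx": 0.0, "ry": 0.0, "rz": 0.0, "fingers": -1}]
[{"tx": -0.0007, "ty": 0.0, "tz": 0.004, "rx": 0.0, "ry": 0.0, "rz": 0.0, "fingers": -1}, {"tx": -0.0008, "ty": 0.0, "tz": 0.0039, "rx": 0.0, "ry": 0.0, "rz": 0.0, "fingers": -1}]
[[308.0, 126.0], [377.0, 116.0]]
[(0.66, [280.8, 178.3, 19.2, 25.2]), (0.62, [313.3, 118.2, 62.5, 10.0])]
```

>>> {"op": "step_arm", "data": {"increments": [{"tx": -0.0037,"ty": 0,"tz": 0.0182,"rx": 0.001,"ry": -0.001,"rz": 0,"fingers": -1},{"tx": -0.0037,"ty": 0,"tz": 0.0182,"rx": 0.001,"ry": -0.001,"rz": 0,"fingers": -1},{"tx": -0.0037,"ty": 0,"tz": 0.0182,"rx": 0,"ry": -0.001,"rz": 0,"fingers": -1},{"tx": -0.0037,"ty": 0,"tz": 0.0182,"rx": 0.001,"ry": 0,"rz": 0,"fingers": -1},{"tx": -0.0037,"ty": 0,"tz": 0.0182,"rx": 0.001,"ry": -0.001,"rz": 0,"fingers": -1},{"tx": -0.0037,"ty": 0,"tz": 0.0182,"rx": 0,"ry": 0,"rz": 0,"fingers": -1},{"tx": -0.0037,"ty": 0.0005,"tz": 0.0182,"rx": 0,"ry": 0,"rz": 0,"fingers": -1},{"tx": -0.0037,"ty": 0.0005,"tz": 0.0182,"rx": 0,"ry": 0,"rz": 0,"fingers": -1},{"tx": -0.0008,"ty": 0,"tz": 0.004,"rx": 0,"ry": 0,"rz": 0,"fingers": -1},{"tx": -0.0008,"ty": 0,"tz": 0.004,"rx": 0,"ry": 0,"rz": 0,"fingers": -1},{"tx": -0.0008,"ty": 0,"tz": 0.004,"rx": 0,"ry": 0,"rz": 0,"fingers": -1},{"tx": -0.0008,"ty": 0,"tz": 0.004,"rx": 0,"ry": 0,"rz": 0,"fingers": -1}]}}

```text
time_s: 8.55
eef_pos: [0.589, -0.3271, 0.0587]
orientation: [-179.7, -10.6, -158.0]
wrist_force: [0.1, 0.3, -0.5]
grip_width: 0.0126
grip_force: 29.2
```

>>> {"op": "step_arm", "data": {"increments": [{"tx": -0.0008,"ty": 0,"tz": 0.004,"rx": 0,"ry": 0,"rz": 0,"fingers": -1},{"tx": -0.0008,"ty": 0,"tz": 0.004,"rx": 0,"ry": 0,"rz": 0,"fingers": -1},{"tx": 0,"ty": 0,"tz": 0,"rx": 0,"ry": 0,"rz": 0,"fingers": -1}]}}

```text
time_s: 8.85
eef_pos: [0.5881, -0.3269, 0.0489]
orientation: [-179.9, -10.7, -158.0]
wrist_force: [0.1, -0.5, -0.8]
grip_width: 0.0127
grip_force: 29.2
```

>>> {"op": "step_arm", "data": {"increments": [{"tx": 0.0004,"ty": 0.002,"tz": 0.003,"rx": 0,"ry": 0,"rz": 0,"fingers": -1},{"tx": -0.0004,"ty": 0,"tz": 0.002,"rx": 0,"ry": 0,"rz": 0,"fingers": -1},{"tx": 0,"ty": 0,"tz": 0,"rx": 0,"ry": 0,"rz": 0,"fingers": -1}]}}

```text
time_s: 9.15
eef_pos: [0.5869, -0.3255, 0.045]
orientation: [-179.8, -10.6, -158.0]
wrist_force: [-0.0, 0.2, 2.1]
grip_width: 0.0122
grip_force: 29.2
```

>>> {"op": "step_arm", "data": {"increments": [{"tx": 0,"ty": -0.0035,"tz": 0,"rx": 0,"ry": 0,"rz": 0,"fingers": -1},{"tx": -0.0002,"ty": 0,"tz": 0.001,"rx": 0,"ry": 0,"rz": 0,"fingers": -1},{"tx": 0,"ty": 0,"tz": 0,"rx": 0,"ry": 0,"rz": 0,"fingers": -1}]}}

```text
time_s: 9.45
eef_pos: [0.5886, -0.3292, 0.0443]
orientation: [-179.7, -10.6, -158.0]
wrist_force: [0.3, 0.3, 4.5]
grip_width: 0.012
grip_force: 29.1
```

Run:
```python
from plan import *
st(); im=save("side","s3.png"); im2=save("top","t3.png"); 
G=RO-RY*.031+RX*.064+[0,0,.0395]; print(proj("side",[G+RX*d for d in(.035,-.158)]).round(0).tolist())
cv2.imwrite('pics/s3c.png',cv2.resize(im[130:230,270:403,::-1],(800,600),interpolation=cv2.INTER_CUBIC))
```

```text
9.45 tcp [ 0.5886 -0.3292  0.0443] [-179.7  -10.6 -158. ] j [-13.  40.  12.   7. -71. -58.] F [0.3 0.3 4.5] w 0.012 29.1
[[309.0, 183.0], [373.0, 172.0]]
```

View pics/s3c.png

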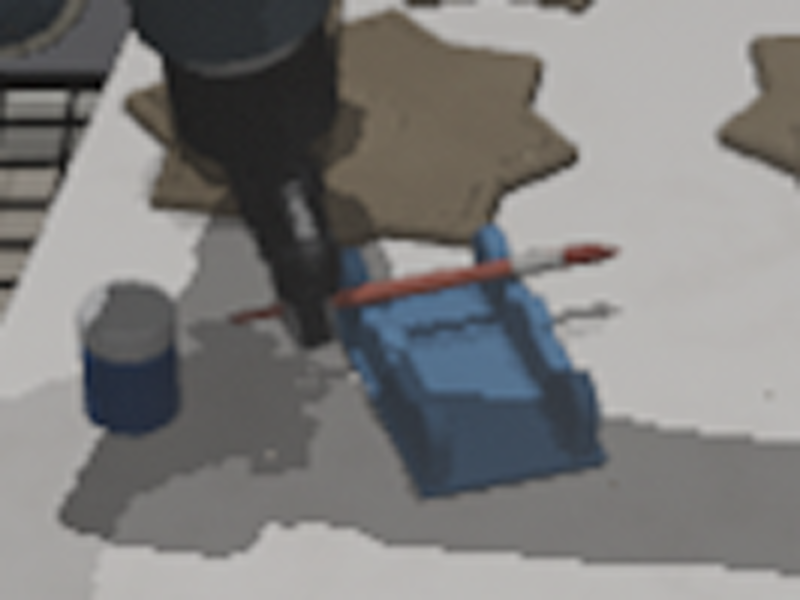

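The brush lies in the far groove on both ridges, from (235,318) to (615,252) in the crop, with the gripper outside the ridge. I'll release it and back off.

>>> {"op": "step_arm", "data": {"increments": [{"tx": 0,"ty": 0,"tz": 0,"rx": 0,"ry": 0,"rz": 0,"fingers": -0.6},{"tx": 0,"ty": 0,"tz": 0,"rx": 0,"ry": 0,"rz": 0,"fingers": -0.3},{"tx": 0,"ty": 0,"tz": 0,"rx": 0,"ry": 0,"rz": 0,"fingers": -0.1},{"tx": 0,"ty": 0,"tz": 0,"rx": 0,"ry": 0,"rz": 0,"fingers": -0.1},{"tx": 0,"ty": 0,"tz": 0,"rx": 0,"ry": 0,"rz": 0,"fingers": -0.1},{"tx": 0,"ty": 0,"tz": -0.01,"rx": 0,"ry": 0,"rz": 0,"fingers": -0.1},{"tx": 0,"ty": 0,"tz": -0.02,"rx": 0,"ry": 0,"rz": 0,"fingers": -0.1},{"tx": 0,"ty": 0,"tz": -0.035,"rx": 0,"ry": 0,"rz": 0,"fingers": -0.1},{"tx": 0,"ty": 0,"tz": -0.04,"rx": 0,"ry": 0,"rz": 0,"fingers": -0.1},{"tx": 0,"ty": 0,"tz": -0.04,"rx": 0,"ry": 0,"rz": 0,"fingers": -0.1},{"tx": 0,"ty": 0,"tz": -0.04,"rx": 0,"ry": 0,"rz": 0,"fingers": -0.1}]}}

```text
time_s: 10.65
eef_pos: [0.6196, -0.3151, 0.2284]
orientation: [-179.8, -10.6, -158.0]
wrist_force: [2.4, 0.1, 0.0]
grip_width: 0.0384
grip_force: 0.0
```

Run:
```python
from plan import *
st(); 
for n in("side","top"):
    im=save(n,n+"4.png")
    for t in("round_brush_mid","flat_brush_mid","jar"): print(n,t,[(round(r["conf"],2),r["box"]) for r in env.trace(t,n)[:2]])
    G=RO-RY*.031+RX*.064+[0,0,.0395]; print(proj(n,[G+RX*d for d in(.035,-.158)]).round(0).tolist())
h=np.radians(-41); u=np.array([np.cos(h)*.707,np.sin(h)*.707,.707]); e=np.array([.568,.0982,.1394]); print("pred end",proj("top",e),proj("side",e))
g=e-u*.022; T=tool(-41,35); z=T.apply([0,0,1]); print(g,z)
plan([(g-z*.10,T,14)],.1)
a=cv2.imread('pics/side4.png')[240:360,280:400]; b=cv2.imread('pics/top4.png')[210:310,200:300]; c=cv2.imread('pics/top4.png')[200:310,410:520]
cv2.imwrite('pics/m4.png',np.hstack([cv2.resize(x,(266,266),interpolation=cv2.INTER_CUBIC) for x in(a,b,c)]))
```

```text
10.65 tcp [ 0.6196 -0.3151  0.2284] [-179.8  -10.6 -158. ] j [-11.  38.  36.   6. -97. -56.] F [2.4 0.1 0. ] w 0.0384 0.0
side round_brush_mid [(0.69, [309.2, 174.9, 63.8, 9.1])]
side flat_brush_mid [(0.93, [306.5, 259.7, 35.8, 52.0])]
side jar [(0.62, [305.2, 270.3, 65.1, 74.2])]
[[309.0, 183.0], [373.0, 172.0]]
top round_brush_mid [(0.84, [466.5, 214.7, 31.0, 73.2])]
top flat_brush_mid [(0.64, [461.8, 209.4, 34.5, 81.1]), (0.56, [236.5, 225.5, 30.1, 43.2])]
top jar [(0.92, [209.4, 235.1, 67.7, 59.6])]
[[463.0, 208.0], [500.0, 292.0]]
pred end [[265.23825107 229.3549238 ]] [[308.71776336 260.22764789]]
[0.55626125 0.10840434 0.123846  ] [ 0.43288363 -0.3763     -0.81915204]
[{"tx": -0.0051, "ty": 0.0313, "tz": 0.0001, "rx": 0.053, "ry": 0.017, "rz": -0.126, "fingers": 0.1}, {"tx": -0.0089, "ty": 0.0303, "tz": -0.0017, "rx": 0.053, "ry": 0.018, "rz": -0.126, "fingers": 0.1}, {"tx": -0.0126, "ty": 0.0288, "tz": -0.0034, "rx": 0.053, "ry": 0.018, "rz": -0.126, "fingers": 0.1}, {"tx": -0.016, "ty": 0.0268, "tz": -0.0052, "rx": 0.053, "ry": 0.017, "rz": -0.126, "fingers": 0.1}, {"tx": -0
[... 415 characters left out ...]
"ty": 0.0102, "tz": -0.0123, "rx": 0.053, "ry": 0.018, "rz": -0.126, "fingers": 0.1}, {"tx": -0.0281, "ty": 0.006, "tz": -0.0132, "rx": 0.053, "ry": 0.017, "rz": -0.126, "fingers": 0.1}, {"tx": -0.0284, "ty": 0.0016, "tz": -0.0138, "rx": 0.053, "ry": 0.018, "rz": -0.126, "fingers": 0.1}, {"tx": -0.0281, "ty": -0.0026, "tz": -0.0144, "rx": 0.053, "ry": 0.017, "rz": -0.126, "fingers": 0.1}]
[{"tx": -0.0273, "ty": -0.0069, "tz": -0.0146, "rx": 0.053, "ry": 0.018, "rz": -0.126, "fingers": 0.1}, {"tx": -0.0258, "ty": -0.0111, "tz": -0.0145, "rx": 0.054, "ry": 0.017, "rz": -0.126, "fingers": 0.1}, {"tx": -0.024, "ty": -0.0149, "tz": -0.0143, "rx": 0.053, "ry": 0.018, "rz": -0.126, "fingers": 0.1}]
```

View pics/m4.png

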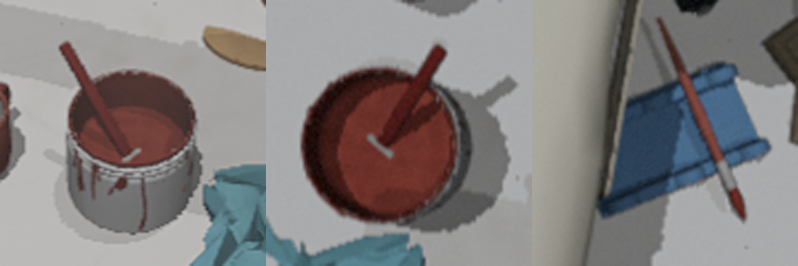

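The round brush lies across both ridges of the far groove. The flat brush is now clear, so I'll refit its line before moving.

Run:
```python
from plan import *
from scipy.optimize import least_squares
ct,cs=cal("top"),cal("side")
def u(ps,t): ps,t=np.radians([ps,t]); return np.array([np.sin(t)*np.cos(ps),np.sin(t)*np.sin(ps),np.cos(t)])
obs=[(ct,(265.6,228.4)),(cs,(309.6,260.4))]; ob2=[(ct,(242.9,264.9)),(cs,(338.6,309.9))]
def f(x):
    e=x[:3]; b=e-x[5]*u(x[3],x[4])
    return np.r_[[proj("",e,c)[0]-o for c,o in obs],[proj("",b,c)[0]-o for c,o in ob2]].ravel()
x=least_squares(f,[.568,.098,.139,-41,45,.12],x_scale=[.01,.01,.01,5,5,.01]).x; print(x.round(4),f(x).round(1))
```

```text
[  0.5682   0.0975   0.1385 -40.4835  47.2549   0.1236] [ 0.   0.9 -0.9 -0.1  0.   0.2 -0.2 -0. ]
```

>>> {"op": "step_arm", "data": {"increments": [{"tx": -0.005,"ty": 0.0315,"tz": 0,"rx": 0.053,"ry": 0.017,"rz": -0.126,"fingers": -0.1},{"tx": -0.009,"ty": 0.0305,"tz": -0.0015,"rx": 0.053,"ry": 0.018,"rz": -0.126,"fingers": -0.1},{"tx": -0.0125,"ty": 0.029,"tz": -0.0035,"rx": 0.053,"ry": 0.018,"rz": -0.126,"fingers": -0.1},{"tx": -0.016,"ty": 0.027,"tz": -0.005,"rx": 0.053,"ry": 0.017,"rz": -0.126,"fingers": -0.1},{"tx": -0.019,"ty": 0.0245,"tz": -0.007,"rx": 0.053,"ry": 0.018,"rz": -0.126,"fingers": -0.1},{"tx": -0.022,"ty": 0.0215,"tz": -0.0085,"rx": 0.054,"ry": 0.017,"rz": -0.126,"fingers": 0.1},{"tx": -0.024,"ty": 0.018,"tz": -0.01,"rx": 0.053,"ry": 0.018,"rz": -0.126,"fingers": 0.1},{"tx": -0.026,"ty": 0.014,"tz": -0.011,"rx": 0.053,"ry": 0.017,"rz": -0.126,"fingers": 0.1},{"tx": -0.0275,"ty": 0.01,"tz": -0.0125,"rx": 0.053,"ry": 0.018,"rz": -0.126,"fingers": 0.1},{"tx": -0.028,"ty": 0.006,"tz": -0.013,"rx": 0.053,"ry": 0.017,"rz": -0.126,"fingers": 0.1},{"tx": -0.0285,"ty": 0.0015,"tz": -0.014,"rx": 0.053,"ry": 0.018,"rz": -0.126,"fingers": 0.1},{"tx": -0.028,"ty": -0.0025,"tz": -0.0145,"rx": 0.053,"ry": 0.017,"rz": -0.126,"fingers": 0.1}]}}

```text
time_s: 12.25
eef_pos: [0.5319, 0.0562, 0.212]
orientation: [-175.1, -31.2, -66.3]
wrist_force: [-0.3, -0.2, -0.1]
grip_width: 0.0469
grip_force: 0.0
```

>>> {"op": "step_arm", "data": {"increments": [{"tx": -0.0275,"ty": -0.007,"tz": -0.0145,"rx": 0.053,"ry": 0.018,"rz": -0.126,"fingers": 0.1},{"tx": -0.026,"ty": -0.011,"tz": -0.0145,"rx": 0.054,"ry": 0.017,"rz": -0.126,"fingers": 0.1},{"tx": -0.024,"ty": -0.015,"tz": -0.0145,"rx": 0.053,"ry": 0.018,"rz": -0.126,"fingers": 0.1},{"tx": 0,"ty": 0,"tz": 0,"rx": 0,"ry": 0,"rz": 0,"fingers": 0.1},{"tx": 0,"ty": 0,"tz": 0,"rx": 0,"ry": 0,"rz": 0,"fingers": 0.1}]}}

```text
time_s: 12.75
eef_pos: [0.5106, 0.1479, 0.2085]
orientation: [-180.0, -35.2, -41.0]
wrist_force: [-0.5, -0.8, 0.5]
grip_width: 0.0472
grip_force: 0.0
```

Run:
```python
from plan import *
st(); save("wrist","w5.png")
e=np.array([.568,.0982,.1394]);h=np.radians(-41); u=np.array([np.cos(h)*.707,np.sin(h)*.707,.707])
print(proj("wrist",[e,e-u*.05,e-u*.1]).round(1).tolist())
for r in env.trace("flat_brush_mid","wrist")[:2]:
    m=r["region"]; b=r["box"]; print(r["conf"],b,[(y,np.nonzero(m[y])[0][[0,-1]].tolist()) for y in range(int(b[1]),int(b[1]+b[3]),15) if m[y].any()])
```

```text
12.75 tcp [0.5106 0.1479 0.2085] [-180.   -35.2  -41. ] j [ 52.   7. -32.  42. -60. -28.] F [-0.5 -0.8  0.5] w 0.0472 0.0
[[318.0, 216.4], [318.0, 292.0], [318.0, 354.4]]
0.78 [303.0, 206.4, 37.9, 184.7] [(221, [307, 328]), (236, [307, 328]), (251, [308, 328]), (266, [308, 328]), (281, [308, 328]), (296, [309, 328]), (311, [309, 328]), (326, [309, 328]), (341, [310, 328]), (356, [310, 327]), (371, [310, 328]), (386, [301, 338])]
```

Run:
```python
from plan import *
h=np.radians(-41); u=np.array([np.cos(h)*.707,np.sin(h)*.707,.707]); e=np.array([.568,.098,.1392]); g=e-u*.022; plan([(g,tool(-41,35),6)],.1)
```

```text
[{"tx": -0.0, "ty": -0.0, "tz": 0.0168, "rx": -0.0, "ry": -0.0, "rz": -0.0, "fingers": 0.1}, {"tx": -0.0001, "ty": -0.0, "tz": 0.0169, "rx": -0.0, "ry": -0.001, "rz": -0.001, "fingers": 0.1}, {"tx": 0.0, "ty": -0.0, "tz": 0.0168, "rx": -0.0, "ry": -0.0, "rz": 0.0, "fingers": 0.1}, {"tx": 0.0, "ty": -0.0, "tz": 0.0168, "rx": -0.0, "ry": -0.001, "rz": -0.0, "fingers": 0.1}, {"tx": 0.0, "ty": -0.0, "tz": 0.0169, "rx": -0.0, "ry": -0.0, "rz": -0.0, "fingers": 0.1}, {"tx": 0.0, "ty": -0.0, "tz": 0.0168, "rx": -0.0, "ry": -0.001, "rz": -0.001, "fingers": 0.1}]
```

>>> {"op": "step_arm", "data": {"increments": [{"tx": 0,"ty": 0,"tz": 0.02,"rx": 0,"ry": 0,"rz": 0,"fingers": 0.1},{"tx": 0,"ty": 0,"tz": 0.02,"rx": 0,"ry": 0,"rz": 0,"fingers": 0.1},{"tx": 0,"ty": 0,"tz": 0.02,"rx": 0,"ry": 0,"rz": 0,"fingers": 0.1},{"tx": 0,"ty": 0,"tz": 0.02,"rx": 0,"ry": 0,"rz": 0,"fingers": 0.1},{"tx": 0,"ty": 0,"tz": 0.02,"rx": 0,"ry": 0,"rz": 0,"fingers": 0.1},{"tx": 0,"ty": 0,"tz": 0,"rx": 0,"ry": 0,"rz": 0,"fingers": 0.1},{"tx": 0,"ty": 0,"tz": 0,"rx": 0,"ry": 0,"rz": 0,"fingers": -1},{"tx": 0,"ty": 0,"tz": 0,"rx": 0,"ry": 0,"rz": 0,"fingers": -1},{"tx": 0,"ty": 0,"tz": 0,"rx": 0,"ry": 0,"rz": 0,"fingers": -1},{"tx": 0,"ty": 0,"tz": 0,"rx": 0,"ry": 0,"rz": 0,"fingers": -1},{"tx": 0,"ty": 0,"tz": 0,"rx": 0,"ry": 0,"rz": 0,"fingers": -1}], "newtons": 40}}

```text
time_s: 13.95
eef_pos: [0.555, 0.111, 0.128]
orientation: [-179.8, -35.2, -41.0]
wrist_force: [0.7, -0.2, 1.6]
grip_width: 0.011
grip_force: 42.4
```

>>> {"op": "step_arm", "data": {"increments": [{"tx": 0.0058,"ty": 0,"tz": -0.0082,"rx": 0,"ry": 0,"rz": 0,"fingers": -1},{"tx": 0.0081,"ty": 0,"tz": -0.0114,"rx": 0,"ry": 0,"rz": 0,"fingers": -1},{"tx": 0.0081,"ty": 0,"tz": -0.0114,"rx": 0,"ry": 0,"rz": 0,"fingers": -1},{"tx": 0.0081,"ty": 0,"tz": -0.0114,"rx": 0,"ry": 0,"rz": 0,"fingers": -1},{"tx": 0.0081,"ty": 0,"tz": -0.0114,"rx": 0,"ry": 0,"rz": 0,"fingers": -1},{"tx": 0.0081,"ty": 0,"tz": -0.0114,"rx": 0,"ry": 0,"rz": 0,"fingers": -1},{"tx": 0.0081,"ty": 0,"tz": -0.0114,"rx": 0,"ry": 0,"rz": 0,"fingers": -1},{"tx": 0.0081,"ty": 0,"tz": -0.0114,"rx": 0,"ry": 0,"rz": 0,"fingers": -1},{"tx": 0.0081,"ty": 0,"tz": -0.0114,"rx": 0,"ry": 0,"rz": 0,"fingers": -1},{"tx": 0.0081,"ty": 0,"tz": -0.0114,"rx": 0,"ry": 0,"rz": 0,"fingers": -1},{"tx": 0.0081,"ty": 0,"tz": -0.0114,"rx": 0,"ry": 0,"rz": 0,"fingers": -1}]}}

```text
time_s: 15.05
eef_pos: [0.5546, 0.1099, 0.278]
orientation: [-179.9, -35.1, -41.0]
wrist_force: [0.3, 0.9, -0.7]
grip_width: 0.0112
grip_force: 42.2
```

Run:
```python
from plan import *
st(); save("side","s6.png")
for t in("flat_brush_mid",):
    for r in env.trace(t,"side")[:2]: print(t,round(r["conf"],2),r["box"])
    save("wrist","w6.png")
    for r in env.trace(t,"wrist")[:2]: 
        m=r["region"]; b=r["box"]; print(t,round(r["conf"],2),b,[(y,np.nonzero(m[y])[0][[0,-1]].tolist()) for y in range(int(b[1]),int(b[1]+b[3]),25) if m[y].any()])
s=env.state(); Rc=R.from_euler('xyz',s["orientation"],degrees=True); p=s["eef_pos"]+Rc.apply([0,0,.003]); h=np.radians(-41); 
for t in(43,45,47,49):
    tt=np.radians(t);u=np.array([np.cos(h)*np.sin(tt),np.sin(h)*np.sin(tt),np.cos(tt)])
    print(t,[proj(n,[p+u*d for d in(.022,-.103,-.166)]).round(0).tolist() for n in("side","wrist")])
```

```text
15.05 tcp [0.5546 0.1099 0.278 ] [-179.9  -35.1  -41. ] j [ 45.   6. -23.  40. -64. -15.] F [ 0.3  0.9 -0.7] w 0.0112 42.2
flat_brush_mid 0.82 [311.9, 220.2, 46.1, 68.5]
flat_brush_mid 0.42 [317.5, 378.0, 69.2, 63.9]
flat_brush_mid 0.86 [300.0, 292.4, 39.2, 178.9] [(292, [308, 327]), (317, [299, 335]), (342, [302, 333]), (367, [303, 332]), (392, [302, 333]), (417, [303, 334]), (442, [305, 333]), (467, [305, 331])]
43 [[[307.0, 204.0], [338.0, 261.0], [353.0, 289.0]], [[319.0, 307.0], [318.0, 516.0], [318.0, 576.0]]]
45 [[[307.0, 204.0], [339.0, 260.0], [354.0, 288.0]], [[319.0, 306.0], [318.0, 524.0], [318.0, 589.0]]]
47 [[[307.0, 204.0], [340.0, 260.0], [356.0, 288.0]], [[319.0, 304.0], [318.0, 532.0], [318.0, 603.0]]]
49 [[[307.0, 204.0], [341.0, 260.0], [357.0, 287.0]], [[319.0, 303.0], [318.0, 541.0], [318.0, 617.0]]]
```

Run:
```python
import cv2,numpy as np
for f in('pics/w6.png','pics/side6.png','pics/s6.png'):
    a=cv2.imread(f)
    if a is None: continue
    h=cv2.cvtColor(a,cv2.COLOR_BGR2HSV); m=((h[...,0]<10)|(h[...,0]>170))&(h[...,1]>110)&(h[...,2]>40)
    print(f)
    R=range(260,480,14) if 'w6' in f else range(196,296,6)
    for y in R:
        xs=np.nonzero(m[y])[0]; xs=xs[(xs>270)&(xs<370)] if len(xs) else xs
        s=np.split(xs,np.nonzero(np.diff(xs)>2)[0]+1) if len(xs) else []
        print(y,[(int(q[0]),int(q[-1])) for q in s if len(q)>3], a[y,318].tolist())
```

```text
pics/w6.png
260 [] [142, 138, 136]
274 [(271, 285)] [141, 140, 138]
288 [(271, 274)] [139, 138, 136]
302 [(301, 334)] [13, 14, 66]
316 [(301, 334)] [9, 9, 61]
330 [(301, 333)] [8, 10, 62]
344 [(310, 332)] [8, 13, 63]
358 [(319, 332)] [9, 5, 40]
372 [] [1, 4, 33]
386 [] [2, 0, 29]
400 [] [2, 4, 26]
414 [] [6, 5, 29]
428 [(293, 303), (334, 343)] [7, 9, 29]
442 [(293, 303), (334, 343)] [0, 4, 25]
456 [(292, 304), (333, 344)] [6, 7, 25]
470 [] [9, 9, 19]
pics/s6.png
196 [] [47, 46, 48]
202 [] [68, 67, 67]
208 [] [44, 45, 45]
214 [] [45, 45, 45]
220 [] [40, 40, 56]
226 [] [44, 45, 63]
232 [] [176, 178, 180]
238 [] [177, 179, 182]
244 [] [178, 179, 182]
250 [] [178, 179, 182]
256 [] [178, 180, 182]
262 [] [177, 179, 181]
268 [] [179, 180, 182]
274 [] [178, 180, 183]
280 [(276, 279)] [47, 49, 67]
286 [] [45, 47, 65]
292 [(322, 342)] [45, 46, 63][ WARN:0@0.025] global loadsave.cpp:275 findDecoder imread_('pics/side6.png'): can't open/read file: check file path/integrity
```

Run:
```python
from plan import *
G=RO+RY*.031+RX*.075; T=tool(22,-10); print(G)
plan([(G+[0,0,.22],T,14)],-1)
```

```text
[ 0.57242598 -0.26816181  0.        ]
[{"tx": 0.0131, "ty": 0.0195, "tz": 0.0139, "rx": 0.017, "ry": -0.05, "rz": -0.078, "fingers": -1}, {"tx": 0.0122, "ty": 0.0208, "tz": 0.0129, "rx": 0.018, "ry": -0.051, "rz": -0.079, "fingers": -1}, {"tx": 0.0111, "ty": 0.0219, "tz": 0.0119, "rx": 0.017, "ry": -0.05, "rz": -0.078, "fingers": -1}, {"tx": 0.0099, "ty": 0.0229, "tz": 0.011, "rx": 0.017, "ry": -0.051, "rz": -0.079, "fingers": -1}, {"tx": 0.0087, "ty": 0.0238, "tz": 0.0101, "rx": 0.018, "ry": -0.05, "rz": -0.079, "fingers": -1}, {"tx": 0.0072, "ty": 0.0246, "tz": 0.0093, "rx": 0.017, "ry": -0.05, "rz": -0.078, "fingers": -1}, {"tx": 0.0057, "ty": 0.0253, "tz": 0.0086, "rx": 0.018, "ry": -0.051, "rz": -0.079, "fingers": -1}, {"tx": 0.0041, "ty": 0.0258, "tz": 0.0078, "rx": 0.017, "ry": -0.05, "rz": -0.078, "fingers": -1}, {"tx": 0.0025, "ty": 0.0262, "tz": 0.0073, "rx": 0.017, "ry": -0.051, "rz": -0.078, "fingers": -1}, {"tx": 0.0008, "ty": 0.0265, "tz": 0.0067, "rx": 0.018, "ry": -0.05, "rz": -0.079, "fingers": -1}, {"tx": -0.0011, "ty": 0.0265, "tz": 0.0062, "rx": 0.017, "ry": -0.05, "rz": -0.079, "fingers": -1}, {"tx": -0.0028, "ty": 0.0265, "tz": 0.0059, "rx": 0.018, "ry": -0.051, "rz": -0.078, "fingers": -1}]
[{"tx": -0.0045, "ty": 0.0264, "tz": 0.0056, "rx": 0.017, "ry": -0.05, "rz": -0.078, "fingers": -1}, {"tx": -0.0064, "ty": 0.026, "tz": 0.0054, "rx": 0.017, "ry": -0.051, "rz": -0.079, "fingers": -1}]
```

>>> {"op": "step_arm", "data": {"increments": [{"tx": 0.013,"ty": 0.0195,"tz": 0.014,"rx": 0.017,"ry": -0.05,"rz": -0.078,"fingers": -1},{"tx": 0.012,"ty": 0.021,"tz": 0.013,"rx": 0.018,"ry": -0.051,"rz": -0.079,"fingers": -1},{"tx": 0.011,"ty": 0.022,"tz": 0.012,"rx": 0.017,"ry": -0.05,"rz": -0.078,"fingers": -1},{"tx": 0.01,"ty": 0.023,"tz": 0.011,"rx": 0.017,"ry": -0.051,"rz": -0.079,"fingers": -1},{"tx": 0.0085,"ty": 0.024,"tz": 0.01,"rx": 0.018,"ry": -0.05,"rz": -0.079,"fingers": -1},{"tx": 0.007,"ty": 0.0245,"tz": 0.0095,"rx": 0.017,"ry": -0.05,"rz": -0.078,"fingers": -1},{"tx": 0.0055,"ty": 0.0255,"tz": 0.0085,"rx": 0.018,"ry": -0.051,"rz": -0.079,"fingers": -1},{"tx": 0.004,"ty": 0.026,"tz": 0.008,"rx": 0.017,"ry": -0.05,"rz": -0.078,"fingers": -1},{"tx": 0.0025,"ty": 0.026,"tz": 0.007,"rx": 0.017,"ry": -0.051,"rz": -0.078,"fingers": -1},{"tx": 0.001,"ty": 0.0265,"tz": 0.0065,"rx": 0.018,"ry": -0.05,"rz": -0.079,"fingers": -1},{"tx": -0.001,"ty": 0.0265,"tz": 0.006,"rx": 0.017,"ry": -0.05,"rz": -0.079,"fingers": -1},{"tx": -0.003,"ty": 0.0265,"tz": 0.006,"rx": 0.018,"ry": -0.051,"rz": -0.078,"fingers": -1}]}}

```text
time_s: 16.45
eef_pos: [0.5692, -0.2155, 0.2298]
orientation: [177.0, 4.2, 13.3]
wrist_force: [0.2, 0.1, 0.0]
grip_width: 0.0113
grip_force: 42.2
```

>>> {"op": "step_arm", "data": {"increments": [{"tx": -0.0045,"ty": 0.0265,"tz": 0.0055,"rx": 0.017,"ry": -0.05,"rz": -0.078,"fingers": -1},{"tx": -0.0065,"ty": 0.026,"tz": 0.0055,"rx": 0.017,"ry": -0.051,"rz": -0.079,"fingers": -1},{"tx": 0,"ty": 0,"tz": 0,"rx": 0,"ry": 0,"rz": 0,"fingers": -1},{"tx": 0,"ty": 0,"tz": 0,"rx": 0,"ry": 0,"rz": 0,"fingers": -1}]}}

```text
time_s: 16.85
eef_pos: [0.5719, -0.2688, 0.2214]
orientation: [-180.0, 10.1, 21.9]
wrist_force: [-0.7, -0.1, -0.4]
grip_width: 0.0108
grip_force: 42.2
```

Run:
```python
from plan import *
st(); save("side","s7.png")
for r in env.trace("flat_brush_mid","side")[:2]:
    m=r["region"]; b=r["box"]; print(round(r["conf"],2),b,[(x,np.nonzero(m[:,x])[0][[0,-1]].tolist()) for x in range(int(b[0]),int(b[0]+b[2]),5) if m[:,x].any()])
s=env.state(); Rc=R.from_euler('xyz',s["orientation"],degrees=True); p=s["eef_pos"]+Rc.apply([0,0,.003])
for t in(-4,-2,0,2,4):
    d=np.r_[RX[:2]*np.cos(np.radians(t)),np.sin(np.radians(t))]; print("head up" if t<0 else "", t,proj("side",[p+d*k for k in(.025,-.03,-.1,-.163)]).round(1).tolist())
G=RO+RY*.031+RX*.075; T=tool(22,-10)
plan([(G+[0,0,.055],T,9),(G+[0,0,.041],T,3)],-1)
```

```text
16.85 tcp [ 0.5719 -0.2688  0.2214] [-180.    10.1   21.9] j [ -8.  30.  21.   5. -91. 120.] F [-0.7 -0.1 -0.4] w 0.0108 42.2
0.65 [312.6, 125.3, 72.0, 15.7] [(317, [138, 141]), (332, [135, 139]), (337, [134, 138]), (342, [134, 137]), (347, [133, 136]), (352, [132, 136]), (357, [131, 135]), (362, [129, 134]), (367, [129, 134]), (372, [127, 134]), (377, [126, 134]), (382, [126, 133])]
head up -4 [[314.3, 138.8], [335.1, 134.3], [361.1, 128.7], [384.1, 123.8]]
head up -2 [[314.3, 138.5], [335.1, 134.7], [361.1, 129.9], [384.1, 125.7]]
 0 [[314.3, 138.2], [335.1, 135.1], [361.1, 131.1], [383.9, 127.6]]
 2 [[314.3, 137.9], [335.1, 135.4], [361.0, 132.3], [383.7, 129.6]]
 4 [[314.3, 137.6], [335.1, 135.8], [360.9, 133.5], [383.5, 131.5]]
[{"tx": 0.0033, "ty": 0.0, "tz": 0.0181, "rx": 0.0, "ry": -0.0, "rz": -0.0, "fingers": -1}, {"tx": 0.0032, "ty": 0.0, "tz": 0.0181, "rx": 0.0, "ry": -0.0, "rz": -0.0, "fingers": -1}, {"tx": 0.0033, "ty": 0.0, "tz": 0.018, "rx": 0.0, "ry": -0.0, "rz": -0.0, "fingers": -1}, {"tx": 0.0033, "ty": 0.0001, "tz": 0.0181, "rx": 0.0, "ry": -0.0, "rz": -0.0, "fingers": -1}, {"tx": 0.0033, "ty": -0.0, "tz": 0.0181, "rx": 0.001, "ry": -0.0, "rz": -0.0, "fingers": -1}, {"tx": 0.0032, "ty": 0.0, "tz": 0.0181, "rx": -0.0, "ry": -0.0, "rz": -0.0, "fingers": -1}, {"tx": 0.0033, "ty": 0.0, "tz": 0.018, "rx": -0.0, "ry": -0.0, "rz": -0.0, "fingers": -1}, {"tx": 0.0033, "ty": 0.0001, "tz": 0.0181, "rx": -0.0, "ry": -0.0, "rz": -0.0, "fingers": -1}, {"tx": 0.0033, "ty": 0.0, "tz": 0.0181, "rx": 0.0, "ry": -0.0, "rz": -0.0, "fingers": -1}, {"tx": 0.0008, "ty": -0.0, "tz": 0.0046, "rx": 0.0, "ry": -0.0, "rz": -0.0, "fingers": -1}, {"tx": 0.0008, "ty": -0.0, "tz": 0.0046, "rx": 0.0, "ry": -0.0, "rz": -0.0, "fingers": -1}, {"tx": 0.0008, "ty": -0.0, "tz": 0.0046, "rx": 0.0, "ry": -0.0, "rz": -0.0, "fingers": -1}]
```

>>> {"op": "step_arm", "data": {"increments": [{"tx": 0.0033,"ty": 0,"tz": 0.0181,"rx": 0,"ry": 0,"rz": 0,"fingers": -1},{"tx": 0.0033,"ty": 0,"tz": 0.0181,"rx": 0,"ry": 0,"rz": 0,"fingers": -1},{"tx": 0.0033,"ty": 0,"tz": 0.0181,"rx": 0,"ry": 0,"rz": 0,"fingers": -1},{"tx": 0.0033,"ty": 0,"tz": 0.0181,"rx": 0,"ry": 0,"rz": 0,"fingers": -1},{"tx": 0.0033,"ty": 0,"tz": 0.0181,"rx": 0,"ry": 0,"rz": 0,"fingers": -1},{"tx": 0.0033,"ty": 0,"tz": 0.0181,"rx": 0,"ry": 0,"rz": 0,"fingers": -1},{"tx": 0.0033,"ty": 0,"tz": 0.0181,"rx": 0,"ry": 0,"rz": 0,"fingers": -1},{"tx": 0.0033,"ty": 0,"tz": 0.018,"rx": 0,"ry": 0,"rz": 0,"fingers": -1},{"tx": 0.0025,"ty": 0,"tz": 0.014,"rx": 0,"ry": 0,"rz": 0,"fingers": -1},{"tx": 0,"ty": 0,"tz": 0,"rx": 0,"ry": 0,"rz": 0,"fingers": -1},{"tx": 0,"ty": 0,"tz": 0,"rx": 0,"ry": 0,"rz": 0,"fingers": -1}]}}

```text
time_s: 18.05
eef_pos: [0.5734, -0.2683, 0.0629]
orientation: [179.9, 10.0, 22.0]
wrist_force: [-0.6, -0.2, -0.6]
grip_width: 0.011
grip_force: 42.2
```

Run:
```python
from plan import *
st(); save("side","s8.png"); G=RO+RY*.031+RX*.075; T=tool(22,-10)
plan([(G+[0,0,.040],T,5)],-1)
```

```text
18.05 tcp [ 0.5734 -0.2683  0.0629] [179.9  10.   22. ] j [ -8.  35.   6.   5. -70. 118.] F [-0.6 -0.2 -0.6] w 0.011 42.2
[{"tx": 0.0006, "ty": -0.0002, "tz": 0.004, "rx": 0.001, "ry": -0.0, "rz": 0.0, "fingers": -1}, {"tx": 0.0006, "ty": -0.0001, "tz": 0.0041, "rx": 0.0, "ry": -0.001, "rz": 0.0, "fingers": -1}, {"tx": 0.0006, "ty": -0.0002, "tz": 0.004, "rx": 0.001, "ry": 0.0, "rz": 0.0, "fingers": -1}, {"tx": 0.0006, "ty": -0.0002, "tz": 0.0041, "rx": 0.0, "ry": -0.0, "rz": 0.0, "fingers": -1}, {"tx": 0.0005, "ty": -0.0001, "tz": 0.004, "rx": 0.001, "ry": -0.0, "rz": 0.0, "fingers": -1}]
```

>>> {"op": "step_arm", "data": {"increments": [{"tx": 0.0007,"ty": -0.0004,"tz": 0.004,"rx": 0,"ry": 0,"rz": 0,"fingers": -1},{"tx": 0.0007,"ty": -0.0004,"tz": 0.004,"rx": 0,"ry": 0,"rz": 0,"fingers": -1},{"tx": 0.0007,"ty": 0,"tz": 0.004,"rx": 0,"ry": 0,"rz": 0,"fingers": -1},{"tx": 0.0007,"ty": 0,"tz": 0.004,"rx": 0,"ry": 0,"rz": 0,"fingers": -1},{"tx": 0,"ty": 0,"tz": 0,"rx": 0,"ry": 0,"rz": 0,"fingers": -1}]}}

```text
time_s: 18.6
eef_pos: [0.5723, -0.2677, 0.0449]
orientation: [180.0, 10.1, 22.0]
wrist_force: [0.1, -0.5, 0.8]
grip_width: 0.011
grip_force: 42.2
```

>>> {"op": "step_arm", "data": {"increments": [{"tx": 0.0003,"ty": 0,"tz": 0.0015,"rx": 0,"ry": 0,"rz": 0,"fingers": -1},{"tx": 0.0003,"ty": 0,"tz": 0.0015,"rx": 0,"ry": 0,"rz": 0,"fingers": -1},{"tx": 0,"ty": 0,"tz": 0,"rx": 0,"ry": 0,"rz": 0,"fingers": -1}]}}

```text
time_s: 18.9
eef_pos: [0.573, -0.2679, 0.0431]
orientation: [179.9, 10.0, 22.0]
wrist_force: [1.5, 0.2, 1.4]
grip_width: 0.011
grip_force: 42.4
```

>>> {"op": "step_arm", "data": {"increments": [{"tx": 0.0002,"ty": 0,"tz": 0.001,"rx": 0,"ry": 0,"rz": 0,"fingers": -1},{"tx": 0,"ty": 0,"tz": 0,"rx": 0,"ry": 0,"rz": 0,"fingers": -0.65},{"tx": 0,"ty": 0,"tz": 0,"rx": 0,"ry": 0,"rz": 0,"fingers": -0.5},{"tx": 0,"ty": 0,"tz": 0,"rx": 0,"ry": 0,"rz": 0,"fingers": -0.3},{"tx": 0,"ty": 0,"tz": 0,"rx": 0,"ry": 0,"rz": 0,"fingers": -0.3},{"tx": 0,"ty": 0,"tz": 0,"rx": 0,"ry": 0,"rz": 0,"fingers": -0.3},{"tx": 0,"ty": 0,"tz": -0.01,"rx": 0,"ry": 0,"rz": 0,"fingers": -0.3},{"tx": 0,"ty": 0,"tz": -0.02,"rx": 0,"ry": 0,"rz": 0,"fingers": -0.3},{"tx": 0,"ty": 0,"tz": -0.035,"rx": 0,"ry": 0,"rz": 0,"fingers": -0.3},{"tx": 0,"ty": 0,"tz": -0.04,"rx": 0,"ry": 0,"rz": 0,"fingers": -0.3},{"tx": 0,"ty": 0,"tz": -0.04,"rx": 0,"ry": 0,"rz": 0,"fingers": -0.3},{"tx": 0,"ty": 0,"tz": -0.04,"rx": 0,"ry": 0,"rz": 0,"fingers": -0.3}]}}

```text
time_s: 20.1
eef_pos: [0.6026, -0.2554, 0.2267]
orientation: [179.9, 10.0, 22.0]
wrist_force: [0.3, -0.5, 0.2]
grip_width: 0.0301
grip_force: 0.0
```

Run:
```python
from plan import *
st(); G=RO+RY*.031+RX*.075+[0,0,.038]
for n in("side","wrist"):
    save(n,n+"9.png"); print(n,"pred",proj(n,[G+RX*d for d in(.025,-.1,-.163)]).round(0).tolist())
    for r in env.trace("flat_brush_mid",n)[:2]: print(round(r["conf"],2),r["box"])
K=np.array([.4600,.3650]); T=tool(22+0,0)
plan([([.52,.05,.27],tool(22,0),8),([*K,.20],tool(22,0),9)],1)
```

```text
20.1 tcp [ 0.6026 -0.2554  0.2267] [179.9  10.   22. ] j [ -7.  32.  27.   5. -93. 119.] F [ 0.3 -0.5  0.2] w 0.0301 0.0
side pred [[315.0, 196.0], [358.0, 188.0], [379.0, 185.0]]
0.9 [314.1, 180.3, 64.9, 17.1]
0.36 [318.5, 173.2, 51.7, 10.3]
wrist pred [[315.0, 180.0], [316.0, 315.0], [316.0, 367.0]]
0.78 [300.2, 181.7, 29.8, 190.4]
[{"tx": 0.0036, "ty": -0.0393, "tz": -0.0067, "rx": 0.0, "ry": 0.021, "rz": 0.0, "fingers": 1}, {"tx": 0.0037, "ty": -0.0392, "tz": -0.0067, "rx": 0.001, "ry": 0.022, "rz": 0.0, "fingers": 1}, {"tx": 0.0038, "ty": -0.0393, "tz": -0.0065, "rx": 0.0, "ry": 0.021, "rz": 0.0, "fingers": 1}, {"tx": 0.004, "ty": -0.0393, "tz": -0.0065, "rx": 0.0, "ry": 0.022, "rz": 0.0, "fingers": 1}, {"tx": 0.0041, "ty": -0.0393, "tz": -0.0064, "rx": 0.001, "ry": 0.021, "rz": 0.0, "fingers": 1}, {"tx": 0.0043, "ty": -0.0393, "tz": -0.0062, "rx": 0.0, "ry": 0.022, "rz": 0.0, "fingers": 1}, {"tx": 0.0044, "ty": -0.0393, "tz": -0.0062, "rx": 0.0, "ry": 0.021, "rz": 0.0, "fingers": 1}, {"tx": 0.0045, "ty": -0.0392, "tz": -0.006, "rx": 0.001, "ry": 0.022, "rz": 0.0, "fingers": 1}, {"tx": 0.0069, "ty": -0.035, "tz": 0.0078, "rx": -0.0, "ry": -0.0, "rz": 0.0, "fingers": 1}, {"tx": 0.007, "ty": -0.0349, "tz": 0.0078, "rx": -0.0, "ry": -0.0, "rz": 0.0, "fingers": 1}, {"tx": 0.0069, "ty": -0.035, "tz": 0.0078, "rx": -0.0, "ry": -0.0, "rz": 0.0, "fingers": 1}, {"tx": 0.0069, "ty": -0.0349, "tz": 0.0078, "rx": -0.0, "ry": -0.0, "rz": 0.0, "fingers": 1}]
[{"tx": 0.007, "ty": -0.035, "tz": 0.0077, "rx": -0.0, "ry": -0.0, "rz": 0.0, "fingers": 1}, {"tx": 0.0069, "ty": -0.0349, "tz": 0.0078, "rx": -0.0, "ry": -0.0, "rz": 0.0, "fingers": 1}, {"tx": 0.0069, "ty": -0.035, "tz": 0.0078, "rx": -0.0, "ry": -0.0, "rz": 0.0, "fingers": 1}, {"tx": 0.007, "ty": -0.0349, "tz": 0.0078, "rx": -0.0, "ry": -0.0, "rz": 0.0, "fingers": 1}, {"tx": 0.0069, "ty": -0.035, "tz": 0.0078, "rx": -0.0, "ry": -0.0, "rz": 0.0, "fingers": 1}]
```

>>> {"op": "step_arm", "data": {"increments": [{"tx": 0.0035,"ty": -0.039,"tz": -0.0065,"rx": 0,"ry": 0.022,"rz": 0,"fingers": 1},{"tx": 0.004,"ty": -0.039,"tz": -0.0065,"rx": 0,"ry": 0.022,"rz": 0,"fingers": 1},{"tx": 0.004,"ty": -0.039,"tz": -0.0065,"rx": 0,"ry": 0.022,"rz": 0,"fingers": 1},{"tx": 0.004,"ty": -0.039,"tz": -0.0065,"rx": 0,"ry": 0.022,"rz": 0,"fingers": 1},{"tx": 0.004,"ty": -0.039,"tz": -0.0065,"rx": 0,"ry": 0.022,"rz": 0,"fingers": 1},{"tx": 0.004,"ty": -0.039,"tz": -0.006,"rx": 0,"ry": 0.022,"rz": 0,"fingers": 1},{"tx": 0.0045,"ty": -0.039,"tz": -0.006,"rx": 0,"ry": 0.022,"rz": 0,"fingers": 1},{"tx": 0.0045,"ty": -0.039,"tz": -0.006,"rx": 0,"ry": 0.021,"rz": 0,"fingers": 1},{"tx": 0.007,"ty": -0.035,"tz": 0.0075,"rx": 0,"ry": 0,"rz": 0,"fingers": 1},{"tx": 0.007,"ty": -0.035,"tz": 0.0075,"rx": 0,"ry": 0,"rz": 0,"fingers": 1},{"tx": 0.007,"ty": -0.035,"tz": 0.0075,"rx": 0,"ry": 0,"rz": 0,"fingers": 1},{"tx": 0.007,"ty": -0.035,"tz": 0.0075,"rx": 0,"ry": 0,"rz": 0,"fingers": 1}]}}

```text
time_s: 21.5
eef_pos: [0.4926, 0.189, 0.2394]
orientation: [179.9, 0.1, 22.0]
wrist_force: [0.6, -0.2, 0.2]
grip_width: 0.0853
grip_force: 0.0
```

>>> {"op": "step_arm", "data": {"increments": [{"tx": 0.007,"ty": -0.035,"tz": 0.0075,"rx": 0,"ry": 0,"rz": 0,"fingers": 1},{"tx": 0.007,"ty": -0.035,"tz": 0.0075,"rx": 0,"ry": 0,"rz": 0,"fingers": 1},{"tx": 0.007,"ty": -0.035,"tz": 0.0075,"rx": 0,"ry": 0,"rz": 0,"fingers": 1},{"tx": 0.007,"ty": -0.035,"tz": 0.0075,"rx": 0,"ry": 0,"rz": 0,"fingers": 1},{"tx": 0.007,"ty": -0.035,"tz": 0.0075,"rx": 0,"ry": 0,"rz": 0,"fingers": 1},{"tx": 0,"ty": 0,"tz": 0,"rx": 0,"ry": 0,"rz": 0,"fingers": 1},{"tx": 0,"ty": 0,"tz": 0,"rx": 0,"ry": 0,"rz": 0,"fingers": 1}]}}

```text
time_s: 22.2
eef_pos: [0.4599, 0.3633, 0.2014]
orientation: [179.8, 0.1, 22.1]
wrist_force: [0.1, 0.3, -0.1]
grip_width: 0.0852
grip_force: 0.0
```

Run:
```python
from plan import *
st(); im=save("wrist","w10.png")
for r in env.trace("cover_knob","wrist")[:2]: print(round(r["conf"],2),r["box"])
h=cv2.cvtColor(im,cv2.COLOR_RGB2HSV)
for K in([.46,.3645],[.46,.367]): print(proj("wrist",[[*K,.05]]).round(0))
# knob: darker brown blob
q=proj("wrist",[[.46,.365,.045]])[0].astype(int); y,x=q; 
for v in range(max(q[1]-70,0),min(q[1]+70,480),14): print(v,[tuple(h[v,min(max(q[0]+k,0),639)].tolist()) for k in range(-60,61,20)])
```

```text
22.2 tcp [0.4599 0.3633 0.2014] [1.798e+02 1.000e-01 2.210e+01] j [ 54.  20.   6.   0. -76.  58.] F [ 0.1  0.3 -0.1] w 0.0852 0.0
0.61 [223.3, 119.5, 177.9, 168.9]
[[314. 225.]]
[[310. 223.]]
152 [(18, 132, 112), (18, 132, 124), (18, 129, 117), (18, 127, 116), (18, 131, 128), (18, 131, 125), (18, 130, 110)]
166 [(17, 134, 114), (17, 127, 129), (17, 131, 115), (17, 131, 111), (18, 131, 123), (18, 133, 125), (18, 127, 110)]
180 [(18, 134, 112), (18, 131, 125), (18, 129, 115), (18, 130, 110), (18, 129, 132), (18, 132, 143), (18, 129, 128)]
194 [(18, 131, 136), (18, 129, 150), (18, 131, 111), (17, 136, 105), (18, 128, 141), (17, 128, 151), (18, 135, 134)]
208 [(18, 132, 139), (18, 130, 153), (18, 134, 103), (13, 172, 86), (17, 138, 70), (18, 129, 146), (18, 129, 138)]
222 [(18, 135, 136), (18, 128, 141), (13, 182, 94), (13, 180, 105), (13, 179, 74), (18, 132, 145), (18, 132, 135)]
236 [(17, 131, 121), (18, 133, 138), (17, 139, 114), (13, 185, 98), (17, 135, 85), (18, 133, 148), (18, 131, 132)]
250 [(18, 136, 122), (18, 133, 134), (18, 129, 140), (18, 132, 81), (18, 129, 140), (18, 127, 151), (18, 131, 130)]
264 [(18, 132, 124), (17, 129, 132), (18, 132, 139), (18, 132, 79), (18, 131, 76), (18, 129, 87), (18, 138, 74)]
278 [(109, 13, 158), (18, 130, 131), (99, 130, 108), (18, 131, 76), (18, 133, 73), (16, 132, 83), (120, 8, 95)]
```

Run:
```python
from plan import *
im=cv2.imread('pics/w10.png'); h=cv2.cvtColor(im,cv2.COLOR_BGR2HSV)
m=((h[...,0]<=15)&(h[...,0]>=10)&(h[...,1]>155)).astype(np.uint8); m[:150]=0;m[280:]=0
n,l,s,c=cv2.connectedComponentsWithStats(m); i=1+np.argmax(s[1:,4]); print(s[i],c[i],atz("wrist",c[i],.045),atz("wrist",(s[i][0]+s[i][2]/2,s[i][1]+s[i][3]/2),.044))
save("top","t10.png"); t=env.trace("jar","top")[0]; print(t["box"],t["conf"]); a=np.linspace(0,6.283,90)
for cx,cy in((.5008,.1458),(.5008,.1478),(.499,.1458)):
    q=proj("top",np.c_[cx+.062*np.cos(a),cy+.062*np.sin(a),0*a+.104]); b=proj("top",np.c_[cx+.062*np.cos(a),cy+.062*np.sin(a),0*a]); print(cx,cy,q.min(0),q.max(0),b.max(0))
# white rim vs red: red slip/inner mask extents
g=cv2.imread('pics/t10.png'); hh=cv2.cvtColor(g,cv2.COLOR_BGR2HSV); r=(((hh[...,0]<10)|(hh[...,0]>170))&(hh[...,1]>110)).astype(np.uint8)
r[:, :195]=0; r[:,290:]=0; r[:225]=0; r[305:]=0
n,l,s,c=cv2.connectedComponentsWithStats(r); i=1+np.argmax(s[1:,4]); print("red",s[i])
q=proj("top",np.c_[.5008+.055*np.cos(a),.1458+.055*np.sin(a),0*a+.104]); print("inner rim pred",q.min(0),q.max(0))
```

```text
[ 291  196   45   50 1661] [312.43046358 221.28958459] [0.46044686 0.36571932 0.045     ] [0.46063014 0.36501566 0.044     ]
[208.4, 236.3, 69.9, 57.7] 0.81
0.5008 0.1458 [213.55774407 233.57151537] [274.50154089 294.65767078] [279.35147757 292.41833247]
0.5008 0.1478 [212.57458139 233.57944213] [273.51785652 294.66467289] [278.46093644 292.42458364]
0.499 0.1458 [213.55282531 234.45208591] [274.50314931 295.55170313] [279.35339589 293.22707168]
red [ 214  236   57   57 2485]
inner rim pred [216.99780307 236.99691534] [271.05942288 291.18429027]
```

Run:
```python
from plan import *
a=np.linspace(0,6.283,180)
g=save("side","s10.png"); hh=cv2.cvtColor(g,cv2.COLOR_RGB2HSV); r=(((hh[...,0]<10)|(hh[...,0]>170))&(hh[...,1]>110)).astype(np.uint8)
r[:, :295]=0; r[:,385:]=0; r[:255]=0; r[330:]=0
n,l,s,c=cv2.connectedComponentsWithStats(r); i=1+np.argmax(s[1:,4]); print("red",s[i]); t=env.trace("jar","side")[0]; print(t["box"])
for cx,cy in((.5008,.1458),(.5005,.1484),(.499,.1484)):
  for rr in(.055,.062):
    q=proj("side",np.c_[cx+rr*np.cos(a),cy+rr*np.sin(a),0*a+.104]); b=proj("side",np.c_[cx+rr*np.cos(a),cy+rr*np.sin(a),0*a]); print(cx,cy,rr,q.min(0).round(1),q.max(0).round(1),b.max(0).round(1))
plan([([.4605,.3653,.043],tool(22,0),8)],1)
```

```text
red [314 289  21  26 313]
[306.1, 272.7, 43.4, 71.6]
0.5008 0.1458 0.055 [312.  271.6] [364.8 310.7] [362.4 342.3]
0.5008 0.1458 0.062 [308.6 269.3] [368.2 313.4] [365.5 345. ]
0.5005 0.1484 0.055 [312.  272.5] [364.9 311.7] [362.4 343.3]
0.5005 0.1484 0.062 [308.6 270.2] [368.3 314.4] [365.6 346. ]
0.499 0.1484 0.055 [312.7 272.5] [365.7 311.7] [363.1 343.4]
0.499 0.1484 0.062 [309.3 270.2] [369.  314.4] [366.3 346.1]
[{"tx": 0.0001, "ty": -0.0004, "tz": 0.0197, "rx": 0.0, "ry": -0.0, "rz": -0.0, "fingers": 1}, {"tx": 0.0, "ty": -0.0003, "tz": 0.0196, "rx": 0.0, "ry": -0.0, "rz": -0.0, "fingers": 1}, {"tx": 0.0001, "ty": -0.0004, "tz": 0.0197, "rx": 0.0, "ry": -0.0, "rz": -0.0, "fingers": 1}, {"tx": 0.0, "ty": -0.0003, "tz": 0.0196, "rx": 0.0, "ry": -0.0, "rz": -0.001, "fingers": 1}, {"tx": 0.0001, "ty": -0.0004, "tz": 0.0197, "rx": 0.001, "ry": -0.0, "rz": 0.0, "fingers": 1}, {"tx": 0.0, "ty": -0.0003, "tz": 0.0196, "rx": -0.0, "ry": -0.001, "rz": 0.0, "fingers": 1}, {"tx": 0.0001, "ty": -0.0004, "tz": 0.0197, "rx": -0.0, "ry": 0.0, "rz": -0.0, "fingers": 1}, {"tx": 0.0001, "ty": -0.0003, "tz": 0.0196, "rx": -0.0, "ry": 0.0, "rz": -0.0, "fingers": 1}]
```

Run:
```python
from plan import *
K,d,rv,tv=cal("wrist"); s=env.state(); Rc=R.from_euler('xyz',s["orientation"],degrees=True)
Rm=cv2.Rodrigues(rv)[0]; Rct=Rm@Rc.as_matrix(); tct=tv.ravel()+Rm@s["eef_pos"]  # tool->cam
def calat(p,o):
    M=R.from_euler('xyz',o,degrees=True).as_matrix(); A=Rct@M.T; return [K,d,cv2.Rodrigues(A)[0],tct-A@np.array(p)]
c2=calat([.4845,.1358,.2094],[-179.9,40,-145]); c5=calat([.5106,.1479,.2085],[-180,-35.2,-41])
a=np.linspace(0,6.283,180)
for f in("w2","w5"):
    g=cv2.imread(f'pics/{f}.png'); hh=cv2.cvtColor(g,cv2.COLOR_BGR2HSV); r=(((hh[...,0]<10)|(hh[...,0]>170))&(hh[...,1]>110)).astype(np.uint8)
    n,l,st_,c=cv2.connectedComponentsWithStats(r); i=1+np.argmax(st_[1:,4]); print(f,"red",st_[i])
    for y in range(60,480,30):
        xs=np.nonzero(l[y]==i)[0]
        if len(xs): print(y,xs[0],xs[-1],(xs[0]+xs[-1])/2)
for cx,cy in((.5,.1475),(.502,.1475),(.5,.1495)):
    for nm,c in(("w2",c2),("w5",c5)):
        o=[]
        for rr in(.055,.062):
            q=proj("",np.c_[cx+rr*np.cos(a),cy+rr*np.sin(a),0*a+.104],c); o+=[q.min(0).round(0).tolist(),q.max(0).round(0).tolist()]
        print(nm,cx,cy,o)
```

```text
w2 red [  121    47   326   269 41845]
60 261 387 324.0
90 220 429 324.5
120 205 443 324.0
150 126 444 285.0
180 124 429 276.5
210 148 375 261.5
240 144 324 234.0
270 314 322 318.0
300 313 321 317.0
w5 red [  237   210   177   261 25905]
210 312 324 318.0
240 309 327 318.0
270 310 327 318.5
300 263 396 329.5
330 255 381 318.0
360 254 381 317.5
390 248 388 318.0
420 241 395 318.0
450 243 395 319.0
w2 0.5 0.1475 [[206.0, 64.0], [431.0, 220.0], [191.0, 48.0], [447.0, 226.0]]
w5 0.5 0.1475 [[232.0, 279.0], [427.0, 484.0], [220.0, 268.0], [440.0, 499.0]]
w2 0.502 0.1475 [[205.0, 68.0], [428.0, 221.0], [190.0, 52.0], [443.0, 227.0]]
w5 0.502 0.1475 [[230.0, 276.0], [425.0, 481.0], [218.0, 265.0], [437.0, 496.0]]
w2 0.5 0.1495 [[210.0, 66.0], [434.0, 221.0], [195.0, 51.0], [450.0, 227.0]]
w5 0.5 0.1495 [[230.0, 281.0], [425.0, 487.0], [217.0, 270.0], [437.0, 502.0]]
```

>>> {"op": "step_arm", "data": {"increments": [{"tx": 0,"ty": -0.0015,"tz": 0.022,"rx": 0,"ry": 0,"rz": 0,"fingers": 1},{"tx": 0,"ty": -0.0015,"tz": 0.022,"rx": 0,"ry": 0,"rz": 0,"fingers": 1},{"tx": 0,"ty": 0,"tz": 0.022,"rx": 0,"ry": 0,"rz": 0,"fingers": 1},{"tx": 0,"ty": 0,"tz": 0.022,"rx": 0,"ry": 0,"rz": 0,"fingers": 1},{"tx": 0,"ty": 0,"tz": 0.022,"rx": 0,"ry": 0,"rz": 0,"fingers": 1},{"tx": 0,"ty": 0,"tz": 0.022,"rx": 0,"ry": 0,"rz": 0,"fingers": 1},{"tx": 0,"ty": 0,"tz": 0.015,"rx": 0,"ry": 0,"rz": 0,"fingers": 1},{"tx": 0,"ty": 0,"tz": 0.008,"rx": 0,"ry": 0,"rz": 0,"fingers": 1},{"tx": 0,"ty": 0,"tz": 0,"rx": 0,"ry": 0,"rz": 0,"fingers": 1},{"tx": 0,"ty": 0,"tz": 0,"rx": 0,"ry": 0,"rz": 0,"fingers": 1}]}}

```text
time_s: 23.5
eef_pos: [0.4603, 0.3663, 0.0487]
orientation: [180.0, -0.1, 22.0]
wrist_force: [0.1, 0.7, 0.5]
grip_width: 0.0855
grip_force: 0.0
```

>>> {"op": "step_arm", "data": {"increments": [{"tx": 0,"ty": 0,"tz": 0.003,"rx": 0,"ry": 0,"rz": 0,"fingers": 1},{"tx": 0,"ty": 0,"tz": 0,"rx": 0,"ry": 0,"rz": 0,"fingers": -1},{"tx": 0,"ty": 0,"tz": 0,"rx": 0,"ry": 0,"rz": 0,"fingers": -1},{"tx": 0,"ty": 0,"tz": 0,"rx": 0,"ry": 0,"rz": 0,"fingers": -1},{"tx": 0,"ty": 0,"tz": 0,"rx": 0,"ry": 0,"rz": 0,"fingers": -1},{"tx": 0,"ty": 0,"tz": 0,"rx": 0,"ry": 0,"rz": 0,"fingers": -1},{"tx": 0,"ty": 0,"tz": 0,"rx": 0,"ry": 0,"rz": 0,"fingers": -1}], "newtons": 60}}

```text
time_s: 24.2
eef_pos: [0.4598, 0.3663, 0.0453]
orientation: [180.0, -0.1, 22.0]
wrist_force: [-1.6, 0.6, 3.5]
grip_width: 0.0286
grip_force: 58.8
```

Run:
```python
from plan import *
st(); s=env.state(); p=s["eef_pos"]-[0,0,.003]
im=save("wrist","w11.png"); 
for r in env.trace("cover_knob","wrist")[:1]: print(r["conf"],r["box"])
J=[.4988,.1488]; a=np.linspace(0,6.283,90); q=proj("wrist",np.c_[p[0]+.066*np.cos(a),p[1]+.066*np.sin(a),0*a+.018]); print("disc pred if centred",q.min(0),q.max(0))
plan([([p[0],p[1],.22],tool(22,0),6),([*J,.22],tool(22,0),7)],-1)
```

```text
24.2 tcp [0.4598 0.3663 0.0453] [ 1.8e+02 -1.0e-01  2.2e+01] j [ 54.  27.  -7.   0. -56.  58.] F [-1.6  0.6  3.5] w 0.0286 58.8
0.59 [146.4, 148.8, 339.0, 301.8]
disc pred if centred [148.07205788 149.5558064 ] [484.70370602 449.61749066]
[{"tx": 0.0, "ty": 0.0, "tz": -0.0296, "rx": 0.0, "ry": -0.0, "rz": 0.0, "fingers": -1}, {"tx": 0.0001, "ty": 0.0001, "tz": -0.0296, "rx": 0.0, "ry": -0.0, "rz": 0.0, "fingers": -1}, {"tx": -0.0, "ty": -0.0, "tz": -0.0297, "rx": 0.0, "ry": -0.0, "rz": 0.0, "fingers": -1}, {"tx": 0.0, "ty": 0.0, "tz": -0.0296, "rx": 0.001, "ry": -0.001, "rz": 0.0, "fingers": -1}, {"tx": 0.0, "ty": 0.0, "tz": -0.0296, "rx": -0.0, "ry": 0.0, "rz": 0.0, "fingers": -1}, {"tx": 0.0, "ty": 0.0, "tz": -0.0296, "rx": -0.0, "ry": 0.0, "rz": 0.0, "fingers": -1}, {"tx": -0.0065, "ty": 0.0309, "tz": -0.0, "rx": -0.0, "ry": 0.0, "rz": 0.0, "fingers": -1}, {"tx": -0.0065, "ty": 0.0309, "tz": -0.0, "rx": -0.0, "ry": 0.0, "rz": 0.0, "fingers": -1}, {"tx": -0.0064, "ty": 0.0309, "tz": -0.0, "rx": -0.0, "ry": 0.0, "rz": 0.0, "fingers": -1}, {"tx": -0.0065, "ty": 0.0309, "tz": -0.0, "rx": -0.0, "ry": 0.0, "rz": 0.0, "fingers": -1}, {"tx": -0.0065, "ty": 0.0309, "tz": -0.0, "rx": -0.0, "ry": 0.0, "rz": 0.0, "fingers": -1}, {"tx": -0.0065, "ty": 0.0309, "tz": -0.0, "rx": -0.0, "ry": 0.0, "rz": 0.0, "fingers": -1}]
[{"tx": -0.0064, "ty": 0.0309, "tz": -0.0001, "rx": -0.0, "ry": 0.0, "rz": 0.0, "fingers": -1}]
```

>>> {"op": "step_arm", "data": {"increments": [{"tx": 0,"ty": 0,"tz": -0.02,"rx": 0,"ry": 0,"rz": 0,"fingers": -1},{"tx": 0,"ty": 0,"tz": -0.03,"rx": 0,"ry": 0,"rz": 0,"fingers": -1},{"tx": 0,"ty": 0,"tz": -0.03,"rx": 0,"ry": 0,"rz": 0,"fingers": -1},{"tx": 0,"ty": 0,"tz": -0.03,"rx": 0,"ry": 0,"rz": 0,"fingers": -1},{"tx": 0,"ty": 0,"tz": -0.03,"rx": 0,"ry": 0,"rz": 0,"fingers": -1},{"tx": -0.0065,"ty": 0.031,"tz": -0.01,"rx": 0,"ry": 0,"rz": 0,"fingers": -1},{"tx": -0.0065,"ty": 0.031,"tz": 0,"rx": 0,"ry": 0,"rz": 0,"fingers": -1},{"tx": -0.0065,"ty": 0.031,"tz": 0,"rx": 0,"ry": 0,"rz": 0,"fingers": -1},{"tx": -0.0065,"ty": 0.031,"tz": 0,"rx": 0,"ry": 0,"rz": 0,"fingers": -1},{"tx": -0.0065,"ty": 0.031,"tz": 0,"rx": 0,"ry": 0,"rz": 0,"fingers": -1},{"tx": -0.0065,"ty": 0.031,"tz": 0,"rx": 0,"ry": 0,"rz": 0,"fingers": -1},{"tx": -0.0065,"ty": 0.031,"tz": 0,"rx": 0,"ry": 0,"rz": 0,"fingers": -1}]}}

```text
time_s: 25.5
eef_pos: [0.4983, 0.1464, 0.194]
orientation: [179.9, 0.1, 22.0]
wrist_force: [0.6, 1.1, -2.4]
grip_width: 0.0285
grip_force: 59.5
```

>>> {"op": "step_arm", "data": {"increments": [{"tx": 0,"ty": 0,"tz": 0,"rx": 0,"ry": 0,"rz": 0,"fingers": -1},{"tx": 0,"ty": 0,"tz": 0,"rx": 0,"ry": 0,"rz": 0,"fingers": -1}]}}

```text
time_s: 25.7
eef_pos: [0.4984, 0.1472, 0.1943]
orientation: [179.9, 0.1, 21.9]
wrist_force: [1.0, 0.2, -1.6]
grip_width: 0.0285
grip_force: 59.7
```

Run:
```python
from plan import *
st(); plan([([.4988,.1488,.1523],tool(22,0),5)],-1)
for n in("wrist",):
    save(n,n+"12.png"); 
    for t in("cover_knob","jar"):
        for r in env.trace(t,n)[:1]: print(n,t,r["conf"],r["box"])
```

```text
25.7 tcp [0.4984 0.1472 0.1943] [1.799e+02 1.000e-01 2.190e+01] j [ 34.  13.  -5.   0. -72.  78.] F [ 1.   0.2 -1.6] w 0.0285 59.7
[{"tx": 0.0002, "ty": -0.0003, "tz": 0.0078, "rx": 0.0, "ry": 0.0, "rz": -0.0, "fingers": -1}, {"tx": 0.0002, "ty": -0.0002, "tz": 0.0078, "rx": 0.0, "ry": 0.0, "rz": -0.001, "fingers": -1}, {"tx": 0.0002, "ty": -0.0003, "tz": 0.0078, "rx": 0.001, "ry": 0.001, "rz": -0.0, "fingers": -1}, {"tx": 0.0002, "ty": -0.0003, "tz": 0.0078, "rx": -0.0, "ry": -0.0, "rz": -0.0, "fingers": -1}, {"tx": 0.0002, "ty": -0.0003, "tz": 0.0078, "rx": -0.0, "ry": 0.0, "rz": -0.001, "fingers": -1}]
```

>>> {"op": "step_arm", "data": {"increments": [{"tx": 0.0005,"ty": -0.0005,"tz": 0.009,"rx": 0,"ry": 0,"rz": 0,"fingers": -1},{"tx": 0.0005,"ty": -0.0005,"tz": 0.009,"rx": 0,"ry": 0,"rz": 0,"fingers": -1},{"tx": 0,"ty": -0.0005,"tz": 0.009,"rx": 0,"ry": 0,"rz": 0,"fingers": -1},{"tx": 0,"ty": 0,"tz": 0.009,"rx": 0,"ry": 0,"rz": 0,"fingers": -1},{"tx": 0,"ty": 0,"tz": 0.006,"rx": 0,"ry": 0,"rz": 0,"fingers": -1},{"tx": 0,"ty": 0,"tz": 0,"rx": 0,"ry": 0,"rz": 0,"fingers": -1},{"tx": 0,"ty": 0,"tz": 0,"rx": 0,"ry": 0,"rz": 0,"fingers": -1}]}}

```text
time_s: 26.55
eef_pos: [0.4993, 0.1496, 0.1532]
orientation: [179.9, -0.0, 22.0]
wrist_force: [-0.1, 0.0, -2.4]
grip_width: 0.0284
grip_force: 59.7
```

>>> {"op": "step_arm", "data": {"increments": [{"tx": 0,"ty": 0,"tz": 0.002,"rx": 0,"ry": 0,"rz": 0,"fingers": -1},{"tx": 0,"ty": 0,"tz": 0.002,"rx": 0,"ry": 0,"rz": 0,"fingers": -1},{"tx": 0,"ty": 0,"tz": 0.001,"rx": 0,"ry": 0,"rz": 0,"fingers": -1},{"tx": 0,"ty": 0,"tz": 0,"rx": 0,"ry": 0,"rz": 0,"fingers": -1}]}}

```text
time_s: 26.95
eef_pos: [0.499, 0.1496, 0.1479]
orientation: [179.9, -0.0, 22.0]
wrist_force: [-0.7, -0.2, -2.6]
grip_width: 0.0279
grip_force: 59.7
```

>>> {"op": "step_arm", "data": {"increments": [{"tx": 0,"ty": 0,"tz": 0.002,"rx": 0,"ry": 0,"rz": 0,"fingers": -1},{"tx": 0,"ty": 0,"tz": 0.002,"rx": 0,"ry": 0,"rz": 0,"fingers": -1},{"tx": 0,"ty": 0,"tz": 0,"rx": 0,"ry": 0,"rz": 0,"fingers": -1}]}}

```text
time_s: 27.25
eef_pos: [0.4989, 0.1496, 0.1437]
orientation: [179.9, 0.0, 22.0]
wrist_force: [-0.3, -0.5, -2.1]
grip_width: 0.0284
grip_force: 59.7
```

>>> {"op": "step_arm", "data": {"increments": [{"tx": 0,"ty": 0,"tz": 0.002,"rx": 0,"ry": 0,"rz": 0,"fingers": -1},{"tx": 0,"ty": 0,"tz": 0.0015,"rx": 0,"ry": 0,"rz": 0,"fingers": -1},{"tx": 0,"ty": 0,"tz": 0,"rx": 0,"ry": 0,"rz": 0,"fingers": -1}]}}

```text
time_s: 27.55
eef_pos: [0.499, 0.1496, 0.1403]
orientation: [179.9, 0.0, 22.0]
wrist_force: [-0.8, -0.8, -1.7]
grip_width: 0.0285
grip_force: 59.7
```

>>> {"op": "step_arm", "data": {"increments": [{"tx": 0,"ty": 0,"tz": 0.001,"rx": 0,"ry": 0,"rz": 0,"fingers": -1},{"tx": 0,"ty": 0,"tz": 0.0005,"rx": 0,"ry": 0,"rz": 0,"fingers": -1},{"tx": 0,"ty": 0,"tz": 0,"rx": 0,"ry": 0,"rz": 0,"fingers": -1}]}}

```text
time_s: 27.85
eef_pos: [0.4993, 0.1497, 0.1393]
orientation: [179.9, -0.0, 22.0]
wrist_force: [0.7, 0.4, -0.9]
grip_width: 0.0283
grip_force: 59.7
```

>>> {"op": "step_arm", "data": {"increments": [{"tx": 0,"ty": 0,"tz": 0.0005,"rx": 0,"ry": 0,"rz": 0,"fingers": -1},{"tx": 0,"ty": 0,"tz": 0,"rx": 0,"ry": 0,"rz": 0,"fingers": -0.2},{"tx": 0,"ty": 0,"tz": 0,"rx": 0,"ry": 0,"rz": 0,"fingers": 0.1},{"tx": 0,"ty": 0,"tz": 0,"rx": 0,"ry": 0,"rz": 0,"fingers": 0.5},{"tx": 0,"ty": 0,"tz": 0,"rx": 0,"ry": 0,"rz": 0,"fingers": 0.5},{"tx": 0,"ty": 0,"tz": -0.01,"rx": 0,"ry": 0,"rz": 0,"fingers": 0.5},{"tx": 0,"ty": 0,"tz": -0.03,"rx": 0,"ry": 0,"rz": 0,"fingers": 0.5},{"tx": 0,"ty": 0,"tz": -0.04,"rx": 0,"ry": 0,"rz": 0,"fingers": 0.5},{"tx": 0,"ty": 0,"tz": -0.04,"rx": 0,"ry": 0,"rz": 0,"fingers": 0.5},{"tx": 0,"ty": 0,"tz": -0.03,"rx": 0,"ry": 0,"rz": 0,"fingers": 0.5},{"tx": 0,"ty": 0,"tz": 0,"rx": 0,"ry": 0,"rz": 0,"fingers": 0.5}]}}

```text
time_s: 28.95
eef_pos: [0.5009, 0.1502, 0.2945]
orientation: [179.9, -0.6, 22.0]
wrist_force: [-0.1, 0.2, 1.0]
grip_width: 0.0639
grip_force: 0.0
```

Run:
```python
from plan import *
st(); s=save("side","s13.png")[:,:,::-1]; w=save("wrist","w13.png")[:,:,::-1]; w9=cv2.imread('pics/wrist9.png')
f=lambda x:cv2.resize(x,(400,300),interpolation=cv2.INTER_AREA if x.shape[0]>300 else cv2.INTER_CUBIC)
cv2.imwrite('pics/fin.png',np.vstack([np.hstack([f(s[240:390,240:440]),f(s[150:240,280:400])]),np.hstack([f(w),f(w9)])]))
a=np.linspace(0,6.283,90); q=proj("wrist",np.c_[.4993+.066*np.cos(a),.1497+.066*np.sin(a),0*a+.112]); print("disc pred flat",q.min(0),q.max(0)); print([(r["conf"],r["box"]) for r in env.trace("cover_knob","wrist")[:1]])
```

```text
28.95 tcp [0.5009 0.1502 0.2945] [179.9  -0.6  22. ] j [ 34.  11.   7.   0. -86.  78.] F [-0.1  0.2  1. ] w 0.0639 0.0
disc pred flat [226.91727242 121.44860518] [408.51677292 296.88139523]
[(0.62, [226.7, 125.4, 182.2, 171.2])]
```

View pics/fin.png

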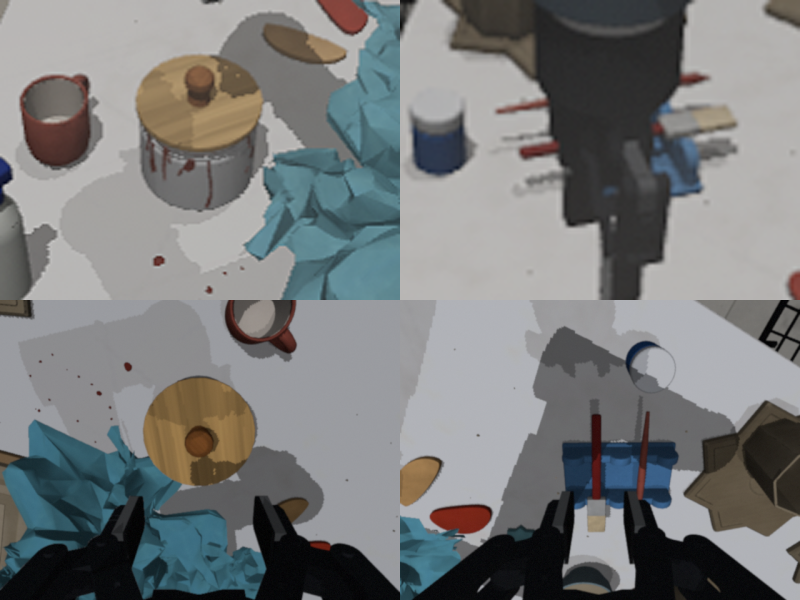

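The cover sits flat and centred on the jar. Both brushes lie in separate grooves across both ridges, and the bystanders stand as before. I'll hand the job in.

```bash
python3 -c "
from rig import env
print(env.close_job())"
```

```text
the job is handed in; nothing more can be done
None
```

The job is handed in at about 29 s: the last pictures show both brushes level in their own grooves on the rest (round one drawn out first), the cover flat on the jar, and the mug, spray bottle and glaze pot apparently undisturbed.

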